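# Set out the soldering place for the next alarm sounder

## Robot

A 6-joint arm with a two-finger parallel gripper is mounted at the origin on a cart in front of the work surface, level with it; the furniture and walls round the work are solid. World frame = base frame: x ahead of the robot, y to its left, z up, the work surface at z = 0. Lengths are in m, angles in rad, forces in N, time in s.
With the tool pointing down it reaches from about 0.25 to 0.725 m from the base axis. Payload 4 kg.
Tool frame: the origin (TCP) lies at the very end of the fingers, on their centre line; the grasp point (between the pads) lies 19 mm behind it; z points along the fingers, x is the direction in which the jaws open and shut, and the axes are right-handed (so a half turn about z gives the same grasp; the last joint's range is limited). The gripper opens to 85 mm and grips with 20 to 120 N. Pads are 22 mm wide; open, the fingers measure 114 mm over their backs; the gripper's body (76 mm by 85 mm) begins 54 mm behind the grasp point. The pads swing forward as they close: fully open they stand 13 mm farther back than shut.
Start: joints at [1.205, 0.241, 0.005, 1.335, 0, 1.571], TCP at [0.179, 0.467, 0.231] pointing down, gripper open.
Joint ranges: [-2.72, 2.72], [-1.05, 1.87], [-1.09, 1.28], [-1.99, 2.15], [-1.42, 1.44], [-3.14, 3.14]. Speed limits (rad/s): [2.79, 2.79, 3.14, 3.14, 3.14, 3.14].

## Interface

Orientations are given as a unit quaternion [x, y, z, w].
In Python, from plant import manip gives the robot as it stands.
- The arm moves only by the shell command python3 -m handwheel 'ROWS' [FORCE]. ROWS is JSON, a list of rows, each an object of numbers: "dx", "dy", "dz": the shift along the tool's x, y, z in cm; "twist": the turn about the tool's z in rad; "fingers": the closure, from 0 (fully open) to 1 (shut). A call has 1 to 20 rows; each row shifts and turns the commanded pose from where the row before left it, along the tool's axes as they then stand; what a row does not reach is not made up. A row lasts 1/12 s, in which the tool goes at most 41.7 mm and 7.16 degrees, less where a joint would pass 70% of its speed; a pose out of reach is approached as far as the arm can. A call is refused whole if a number of a shift passes 4.17 or a number of a turn 0.125, either way. A call with a gripper value outside its range is refused whole. The fingers move at their own pace and stop on an object; FORCE is the grip in N (left out, the last holds). Time passes only in rows, so rows that do not move let the fingers close. It gives the time, the measured TCP pose, the force and the opening at its end, in the units of the state.
- manip.sense(): the state, without advancing time (a new reading comes with each control period).
- manip.camera(name): name is "side" or "top" or "wrist"; returns the picture (400x640x3 uint8, red, green, blue); there is no depth.
- manip.get_calibration(name): a dict with "fov_y" (degrees; the focal length in pixels is half the picture's height over the tangent of half this angle, whatever the lens; pixels are square), "cx", "cy" (the principal point, pixels), "world_from_camera" (4x4, takes a point from camera to world coordinates); the wrist camera has in their place "T_tool_cam" (4x4, takes a point from camera to tool coordinates, whose origin is the TCP and whose axes are the tool frame's). Camera axes: x right, y up, looking along -z (the intrinsics and any distortion apply to the point x, -y, -z); pixel columns grow to the right and rows downward; lengths in m; the calibration is good to about 2 mm. The wrist camera is an equidistant fisheye: a pixel r from the principal point sees the ray r / f radians off the axis. A picture is of the moment at which its call begins: read the wrist's pose just before it. get_calibration takes no time and is no camera call.
- manip.close_job(): hands the job in, once; it reports no verdict.
The state is a dict: "time_s": time; "q": joint angles; "qd": joint speeds; "effort": joint torques, N m; "ee_pos": TCP position; "tcp_rot": TCP orientation; "wrist_force": force on the tool from outside, world axes, zero at the start; "moment": the same for the moment, N m; "width": opening from 0.0 (shut) to 1.0 (fully open).
Only numpy, scipy, OpenCV 4.12 (cv2) and the standard library are available. Lean on these libraries where they do the work, as an engineer would, in place of code of your own. Each camera call takes 0.05 s, during which the arm holds its last target. There are 200 camera calls.

## Task

Set out the soldering place for the next alarm: put the pouch battery, the green terminal strip, the loudspeaker and the spool of solder each into the holder made for it, right way up and fully down on its seat. Set them down rather than dropping them, and leave the loose circuit board and the multimeter where they lie.

Things in the scene. Friction and masses are not known exactly. Their poses are not given: they have to be found in the camera images.
- cell_mid (a point): Pouch battery: flat silver rectangular cell with one yellow end, 34 (x) x 46 (y) x 8 (z) mm, lying flat on the bench. This point is its centre, 4 mm above its underside. Grip it across the 34 mm (its x axis). y runs along its length.
- strip_mid (a point): Terminal strip: a row of six green terminals on a white foot, 14 (x) x 62 (y) x 23 (z) mm (25 mm with its clamps), standing on its foot. This point is its centre, 11.5 mm above its underside. Grip it across the 14 mm (its x axis). y runs along its length.
- loudspeaker_mid (a point): Loudspeaker: a round grey disc, 55 mm across and 16 mm high, standing on its magnet with the cone facing up. This point is its centre, 8 mm above its underside. The magnet (the lower 8 mm) is 30 mm across; the 55 mm rim is the upper 8 mm, and is what to grip, in any direction.
- spool_mid (a point): Spool of solder standing on the bench: black flanges 54 mm across and 5 mm thick at bottom and top, pale wire wound between them (32 mm across), 32 mm high. This point is its centre on its axis, 16 mm above its underside. Grip the flanges across 54 mm, in any direction.
- cell_nest_seat (a point): Holder of the pouch battery, fixed: aluminium plate 74 (x) x 86 (y) x 6 mm, black pad 24 x 48 mm, black angle blocks at the corners of a pocket 44 (x) x 56 (y) mm. This point: centre of the pad's top, 14 mm over the bench; blocks' tops at 21 mm. The battery lies on the pad, its y along this y (either way); seated, its centre is 4 mm above this point. Finger openings 36 mm wide at +x and -x.
- strip_nest_seat (a point): Holder of the terminal strip, fixed: aluminium plate 56 (x) x 104 (y) x 6 mm, narrow black pad 20 x 62 mm, black angle blocks at the corners of a pocket 25 (x) x 73 (y) mm. This point: centre of the pad's top, 14 mm over the bench; blocks' tops at 23 mm. The strip stands on the pad, its y along this y (either way); seated, its centre is 11.5 mm above this point. Finger openings 47 mm wide at +x and -x.
- speaker_nest_seat (a point): Holder of the loudspeaker, fixed: aluminium plate 86 x 86 x 6 mm with an upright black ring, 47 mm outside, 40 mm inside. This point: centre of the ring's top edge, 18 mm over the bench; the well inside is 10 mm deep. The speaker's magnet goes down into the ring and its rim rests on the ring; seated, its centre is level with this point. Any yaw.
- spool_dock_seat (a point): Holder of the solder spool, fixed: aluminium plate 86 x 86 x 6 mm, round black pad 46 mm across, four upright 6 mm steel pins at (+-25.5, +-25.5) mm in this frame. This point: centre of the pad's top, 14 mm over the bench; pins' tops at 29 mm. The spool stands on the pad between the pins; seated, its centre is 16 mm above this point. Fingers pass between the pins, along this x or y. Any spool yaw.
- green_board_mid (a point): Loose green circuit board, 90 x 100 mm, parts on it up to 14 mm high, lying flat on the right. This point is the middle of its bare board, 1 mm above the bench. Not to be moved. (A second board, in the test jig behind, is fixed.)
- test_meter_mid (a point): Loose multimeter, dark with a blue-grey casing, 146 (x) x 68 (y) x 41 (z) mm, lying on its back on the right. This point is its middle, 14 mm above the bench. Not to be moved.

How it is judged:
By the outcome, as a careful person would: the job done as asked, in the order asked, and still so for the second after the job is handed in, with the robot touching nothing.
It also fails if it takes over 96 s, if anything falls off the work surface, if the arm or the gripper's body presses on something with over 40 N, if the wrist force passes 120 N, or if a joint passes its speed limit or range.

## Working session

There is one attempt and no reset: what is moved stays moved. The work goes in short steps, Python scripts to look and compute and a shell command to move; the robot and the scene stay as the last step left them, time stands still between calls to the robot, and variables do not carry over. Pictures are saved under pics/ and viewed, about 12 in all and at most 16, crops included, and the job is handed in when it is done.

```bash
ls; mkdir -p pics
python3 - <<'E'
from plant import manip
import cv2,numpy as np
np.set_printoptions(precision=4,suppress=True)
s=manip.sense();print(s)
for n in ["top","side","wrist"]:
    print(n,manip.get_calibration(n))
    cv2.imwrite(f"pics/{n}0.png",manip.camera(n)[:,:,::-1])
E
```

```text
pics
{'time_s': 0.0, 'q': array([ 1.205 ,  0.2414,  0.0037,  1.3352, -0.    ,  1.5708]), 'qd': array([-0.0013, -0.0007,  0.001 ,  0.0018,  0.0029, -0.0006]), 'effort': array([ -0.0006, -37.2322,  25.2405,   0.0171,  -0.0002,  -0.    ]), 'ee_pos': array([0.1786, 0.4663, 0.2304]), 'tcp_rot': array([ 0.8239,  0.5667, -0.0009,  0.0006]), 'wrist_force': array([-0.0338,  0.7328, -0.4684]), 'moment': array([ 0.011 , -0.01  , -0.0332]), 'width': 1.0005016866709886}
top {'fov_y': 52.12458332722749, 'cx': 317.67723440660365, 'cy': 203.92977960197692, 'world_from_camera': array([[-0.0132,  0.988 , -0.1538,  0.3199],
       [-0.9995, -0.0086,  0.0304, -0.0714],
       [ 0.0287,  0.1542,  0.9876,  1.1217],
       [ 0.    ,  0.    ,  0.    ,  1.    ]])}
side {'fov_y': 54.308360073775034, 'cx': 322.23761751192336, 'cy': 194.1648531158084, 'world_from_camera': array([[ 0.8703,  0.1876, -0.4554, -0.0327],
       [-0.4922,  0.3625, -0.7914, -0.9645],
       [ 0.0166,  0.9129,  0.4078,  0.4922],
       [ 0.    ,  0.    ,  0.    ,  1.    ]])}
wrist {'fov_y': 65.70646984690485, 'cx': 311.48337971305955, 'cy': 200.81434020465153, 'T_tool_cam': array([[ 1.    , -0.0001,  0.0002,  0.0012],
       [-0.    , -0.948 , -0.3182, -0.0808],
       [ 0.0002,  0.3182, -0.948 , -0.1439],
       [ 0.    ,  0.    ,  0.    ,  1.    ]])}
```

View pics/top0.png

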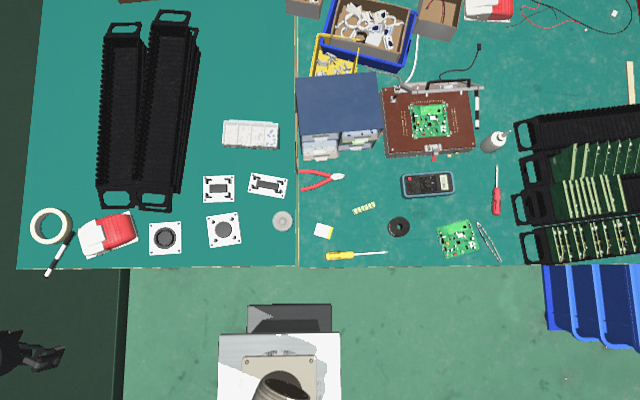

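View pics/side0.png

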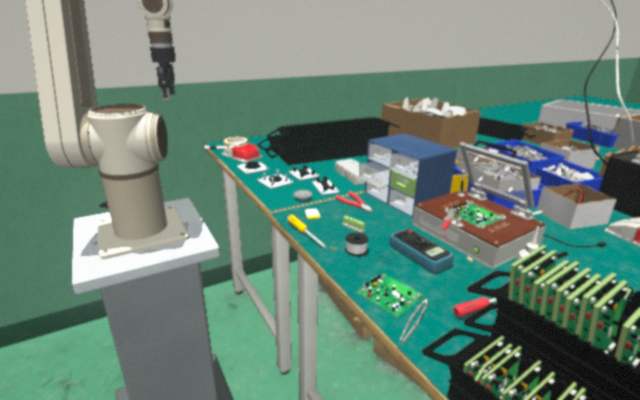

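The top view shows battery at ~(323,231), strip (364,208), speaker (282,221), spool (399,227); holders: cell (219,188), strip (267,185), speaker (165,238), spool (223,229). Zooming in and computing coarse positions.

```bash
cat > h.py <<'E'
from plant import manip
import cv2,numpy as np
from scipy.spatial.transform import Rotation as R
np.set_printoptions(precision=4,suppress=True)
def tool():
    s=manip.sense();T=np.eye(4);T[:3,:3]=R.from_quat(s["tcp_rot"]).as_matrix();T[:3,3]=s["ee_pos"];return T
def cam(n,T=None):
    c=manip.get_calibration(n);f=200/np.tan(np.radians(c["fov_y"]/2))
    M=T@c["T_tool_cam"] if n=="wrist" else c["world_from_camera"]
    return c,f,M
def pts(n,uv,z,T=None):
    "pixels -> world points on plane z"
    c,f,M=cam(n,T);uv=np.atleast_2d(np.float64(uv));d=(uv-[c["cx"],c["cy"]])/f
    if n=="wrist":
        r=np.linalg.norm(d,axis=1,keepdims=True)+1e-12
        v=np.hstack([d/r*np.sin(r),np.cos(r)])
    else: v=np.hstack([d,np.ones((len(d),1))])
    v=(v*[1,-1,-1])@M[:3,:3].T;o=M[:3,3]
    return o+v*((z-o[2])/v[:,2:])
def rect(n,xy,z,T,c0,half=.06,res=.00025):
    "metric orthophoto of plane z around c0: rows = -x, cols = -y"
    m=int(2*half/res);c,f,M=cam(n,T)
    g=np.arange(m)*res
    X,Y=np.meshgrid(c0[0]+half-g,c0[1]+half-g,indexing="ij")
    P=np.stack([X,Y,np.full_like(X,z)],-1)-M[:3,3]
    p=(P@M[:3,:3])*[1,-1,-1]
    if n=="wrist":
        rho=np.linalg.norm(p[...,:2],axis=-1);th=np.arctan2(rho,p[...,2]);uv=p[...,:2]/(rho[...,None]+1e-12)*th[...,None]*f
    else: uv=p[...,:2]/p[...,2:]*f
    uv=(uv+[c["cx"],c["cy"]]).astype(np.float32)
    return cv2.remap(xy,uv[...,0],uv[...,1],cv2.INTER_LINEAR)
E
python3 - <<'E'
from h import *
I=cv2.imread("pics/top0.png")
cv2.imwrite("pics/topc.png",cv2.resize(I[165:265,140:430],None,fx=2.75,fy=4,interpolation=cv2.INTER_CUBIC) if 0 else cv2.resize(I[165:265,140:430],None,fx=2.75,fy=2.75,interpolation=cv2.INTER_CUBIC))
for n,p,z in [("cell",(323,231),.008),("strip",(364,208),.02),("spk",(282,221),.016),("spool",(399,227),.032),("cellN",(219,188),.014),("stripN",(267,185),.014),("spkN",(165,238),.018),("spoolN",(223,229),.014)]:
    print(n,pts("top",p,z)[0])
E
```

```text
cell [ 0.4184 -0.1193  0.008 ]
strip [ 0.4791 -0.2318  0.02  ]
spk [ 0.4461 -0.008   0.016 ]
spool [ 0.4249 -0.323   0.032 ]
cellN [0.5389 0.1644 0.014 ]
stripN [0.5464 0.0333 0.014 ]
spkN [0.4033 0.3035 0.018 ]
spoolN [0.4262 0.151  0.014 ]
```

View pics/topc.png

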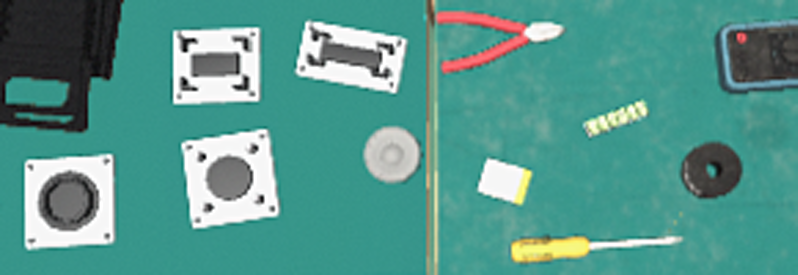

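View pics/wrist0.png

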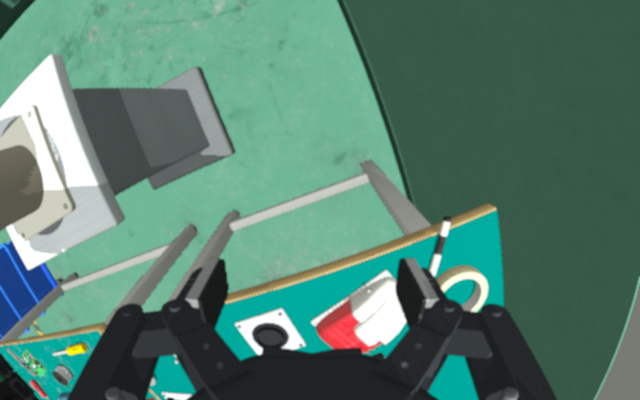

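Clear: plates' yaws visible, long axes all roughly along world y. Turn the tool square to the world and fly over the holders taking wrist pictures.

```bash
cat > snap.py <<'E'
import sys;from h import *
n=sys.argv[1];T=tool();I=manip.camera("wrist")[:,:,::-1]
cv2.imwrite(f"pics/{n}.png",I);np.save(f"pics/{n}.npy",T);print(n,T[:3,3],"head",np.arctan2(T[1,0],T[0,0]),"tz",T[:3,2],manip.sense()["time_s"])
E
python3 -m handwheel '[{"twist":0.125},{"twist":0.125},{"twist":0.125},{"twist":0.125},{"twist":0.125},{"twist":0.125},{"twist":0.125},{"twist":0.125},{"twist":0.125},{"twist":0.08}]'
python3 -m handwheel '[{"dx":2.7,"dy":2.66},{"dx":2.7,"dy":2.66},{"dx":2.7,"dy":2.66},{"dx":2.7,"dy":2.66},{"dx":2.7,"dy":2.66},{"dx":2.7,"dy":2.66},{"dx":2.7,"dy":2.66},{"dx":2.7,"dy":2.66},{"dx":2.7,"dy":2.66},{"dx":2.7,"dy":2.66},{},{}]'
python3 snap.py a
python3 -m handwheel '[{"dy":4},{"dy":4},{"dy":4},{"dy":2},{},{}]'
python3 snap.py b
python3 -m handwheel '[{"dy":4},{"dy":4},{"dy":4},{},{}]'
python3 snap.py c
python3 -m handwheel '[{"dy":4},{"dy":4},{"dy":4},{},{}]'
python3 snap.py d
python3 -m handwheel '[{"dy":4},{"dy":4},{"dy":4},{},{}]'
python3 snap.py e
```

```text
a [0.1787 0.4665 0.2306] head 1.2049588211699946 tz [-0.0006 -0.0015 -1.    ] 0.2
b [0.1787 0.4666 0.2307] head 1.2049742132014458 tz [-0.0005 -0.0012 -1.    ] 0.25
c [0.1788 0.4666 0.2309] head 1.2049673025746674 tz [-0.0003 -0.001  -1.    ] 0.3
d [0.1788 0.4667 0.231 ] head 1.204960443748057 tz [-0.0003 -0.0007 -1.    ] 0.35
e [0.1788 0.4668 0.2311] head 1.204960634231757 tz [-0.0002 -0.0004 -1.    ] 0.4invalid input at $[0]: expected keys dx, dy, dz, twist, fingers
invalid input at $[0]: expected keys dx, dy, dz, twist, fingers
invalid input at $[0]: expected keys dx, dy, dz, twist, fingers
invalid input at $[0]: expected keys dx, dy, dz, twist, fingers
invalid input at $[0]: expected keys dx, dy, dz, twist, fingers
invalid input at $[0]: expected keys dx, dy, dz, twist, fingers
```

```bash
python3 -m handwheel '[{"dx":0,"dy":0,"dz":0,"twist":0.125,"fingers":0},{"dx":0,"dy":0,"dz":0,"twist":0.125,"fingers":0},{"dx":0,"dy":0,"dz":0,"twist":0.125,"fingers":0},{"dx":0,"dy":0,"dz":0,"twist":0.125,"fingers":0},{"dx":0,"dy":0,"dz":0,"twist":0.125,"fingers":0},{"dx":0,"dy":0,"dz":0,"twist":0.125,"fingers":0},{"dx":0,"dy":0,"dz":0,"twist":0.125,"fingers":0},{"dx":0,"dy":0,"dz":0,"twist":0.125,"fingers":0},{"dx":0,"dy":0,"dz":0,"twist":0.125,"fingers":0},{"dx":0,"dy":0,"dz":0,"twist":0.08,"fingers":0}]' && 
python3 -m handwheel '[{"dx":2.7,"dy":2.66,"dz":0,"twist":0,"fingers":0},{"dx":2.7,"dy":2.66,"dz":0,"twist":0,"fingers":0},{"dx":2.7,"dy":2.66,"dz":0,"twist":0,"fingers":0},{"dx":2.7,"dy":2.66,"dz":0,"twist":0,"fingers":0},{"dx":2.7,"dy":2.66,"dz":0,"twist":0,"fingers":0},{"dx":2.7,"dy":2.66,"dz":0,"twist":0,"fingers":0},{"dx":2.7,"dy":2.66,"dz":0,"twist":0,"fingers":0},{"dx":2.7,"dy":2.66,"dz":0,"twist":0,"fingers":0},{"dx":2.7,"dy":2.66,"dz":0,"twist":0,"fingers":0},{"dx":2.7,"dy":2.66,"dz":0,"twist":0,"fingers":0},{"dx":0,"dy":0,"dz":0,"twist":0,"fingers":0},{"dx":0,"dy":0,"dz":0,"twist":0,"fingers":0}]' && python3 snap.py a
```

```text
time_s: 1.23
ee_pos: [0.1788, 0.4669, 0.2313]
tcp_rot: [1.0, -0.003, 0.0, -0.0]
wrist_force: [0.5, -0.3, -0.3]
width: 0.997
time_s: 2.23
ee_pos: [0.4499, 0.1994, 0.2311]
tcp_rot: [1.0, -0.002, -0.0, -0.0]
wrist_force: [-0.8, 0.1, -0.6]
width: 1.002
a [0.4499 0.1994 0.2311] head -0.004476460423191587 tz [-0.0004  0.0001 -1.    ] 2.2833
```

```bash
python3 -m handwheel '[{"dx":0,"dy":4,"dz":0,"twist":0,"fingers":0},{"dx":0,"dy":4,"dz":0,"twist":0,"fingers":0},{"dx":0,"dy":4,"dz":0,"twist":0,"fingers":0},{"dx":0,"dy":2,"dz":0,"twist":0,"fingers":0},{"dx":0,"dy":0,"dz":0,"twist":0,"fingers":0},{"dx":0,"dy":0,"dz":0,"twist":0,"fingers":0}]' >/dev/null && python3 snap.py b
python3 -m handwheel '[{"dx":0,"dy":4,"dz":0,"twist":0,"fingers":0},{"dx":0,"dy":4,"dz":0,"twist":0,"fingers":0},{"dx":0,"dy":4,"dz":0,"twist":0,"fingers":0},{"dx":0,"dy":0,"dz":0,"twist":0,"fingers":0},{"dx":0,"dy":0,"dz":0,"twist":0,"fingers":0}]'>/dev/null && python3 snap.py c
python3 -m handwheel '[{"dx":0,"dy":4,"dz":0,"twist":0,"fingers":0},{"dx":0,"dy":4,"dz":0,"twist":0,"fingers":0},{"dx":0,"dy":4,"dz":0,"twist":0,"fingers":0},{"dx":0,"dy":0,"dz":0,"twist":0,"fingers":0},{"dx":0,"dy":0,"dz":0,"twist":0,"fingers":0}]'>/dev/null && python3 snap.py d
python3 - <<'E'
from h import *
# orthophotos at rough positions, z of visible tops
L=[("cellN","b",(.539,.164),.006),("stripN","c",(.546,.033),.006),("spkN","a",(.403,.3035),.006),("spoolN","b",(.426,.151),.006),("cell","d",(.418,-.119),.008),("strip","d",(.479,-.232),.023),("spk","c",(.446,-.008),.016),("spool","d",(.425,-.323),.032)]
t=[]
for n,i,p,z in L:
    m=rect("wrist",cv2.imread(f"pics/{i}.png"),z,np.load(f"pics/{i}.npy"),p,.06,.0006)
    cv2.putText(m,n+" "+i,(3,14),0,.5,(0,0,255),1);cv2.drawMarker(m,(100,100),(0,0,255),0,8);t.append(m)
cv2.imwrite("pics/ortho.png",np.vstack([np.hstack(t[:4]),np.hstack(t[4:])]))
E
```

```text
b [0.4483 0.0615 0.2316] head -0.00015606055485447562 tz [ 0.0002  0.0008 -1.    ] 2.8333
c [ 0.4491 -0.059   0.2312] head -0.0014495728622189983 tz [ 0.      0.0007 -1.    ] 3.3
d [ 0.4494 -0.1784  0.231 ] head -0.00010044076958276787 tz [-0.0003  0.001  -1.    ] 3.7667
```

View pics/ortho.png

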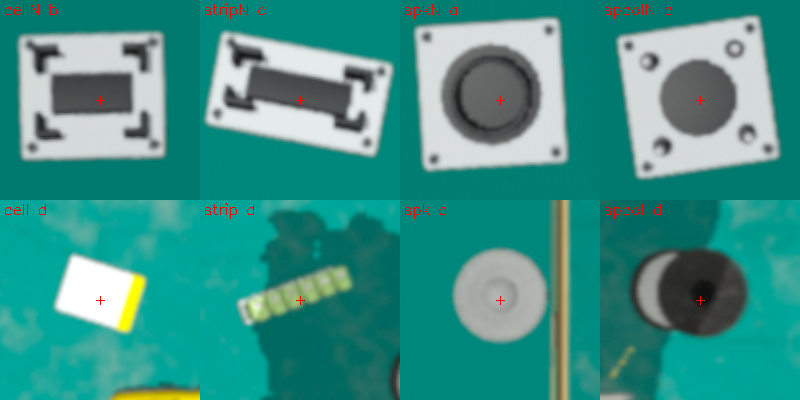

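All eight show clearly: plates and parts near the marks. Fit them by masks.

```bash
cat > fit.py <<'E'
from h import *
RES=.00025;HALF=.065
def mk(n,img):
    h=cv2.cvtColor(img,cv2.COLOR_BGR2HSV);H,S,V=[h[...,i].astype(int) for i in range(3)]
    if n.endswith("N"): m=(S<60)&(V>150)
    elif n=="cell": m=((S<60)&(V>180))|((abs(H-30)<8)&(S>120)&(V>180))
    elif n=="strip": m=(((H>25)&(H<72))&(V>90)&(S>30))|((S<60)&(V>150))
    elif n=="spk": m=(S<70)&(V>90)
    elif n=="spool": m=(V<90)&(S<130)
    return cv2.morphologyEx((m*255).astype(np.uint8),cv2.MORPH_OPEN,np.ones((9,9)))
def fit(n,i,p,z):
    img=rect("wrist",cv2.imread(f"pics/{i}.png"),z,np.load(f"pics/{i}.npy"),p,HALF,RES)
    cs,_=cv2.findContours(mk(n,img),cv2.RETR_EXTERNAL,cv2.CHAIN_APPROX_NONE)
    c=min((c for c in cs if cv2.contourArea(c)>3000),key=lambda c:np.linalg.norm(cv2.minEnclosingCircle(c)[0]-np.array(img.shape[:2])/2))
    c=cv2.convexHull(c);(u,v),(w,h),_=r=cv2.minAreaRect(c);b=cv2.boxPoints(r)
    e=max([b[1]-b[0],b[2]-b[1]],key=np.linalg.norm);ang=np.arctan2(-e[0],-e[1])  # long-axis dir in world
    ang=(ang-np.pi/2+np.pi/2)%np.pi-np.pi/2   # heading of long axis from world y
    (cu,cv_),rad=cv2.minEnclosingCircle(c)
    W=lambda u,v:np.array([p[0]+HALF-v*RES,p[1]+HALF-u*RES])
    print(n,i,"rect",W(u,v),"size",sorted(np.array([w,h])*RES*1000),"yaw",round((ang-np.pi/2+np.pi/2),3),"circ",W(cu,cv_),rad*RES*2000)
E
cat > run.py <<'E'
import sys;from fit import *
L=dict(cellN=((.539,.164),.006),stripN=((.546,.033),.006),spkN=((.403,.3035),.006),spoolN=((.426,.151),.006),cell=((.418,-.119),.008),strip=((.479,-.232),.023),spk=((.446,-.008),.016),spool=((.425,-.323),.032))
for a in sys.argv[1:]:
    n,i=a.split(":")
    try: fit(n,i,*L[n])
    except Exception as e: print(n,i,"fail",e)
E
python3 run.py cellN:b stripN:c stripN:b spkN:a spoolN:b cell:d strip:d spk:c spk:d spool:d
```

```text
cellN b rect [0.5415 0.1689] size [np.float64(75.22957611083984), np.float64(87.2125473022461)] yaw 0.021 circ [0.5414 0.1688] 111.40612030029297
stripN c rect [0.5499 0.0339] size [np.float64(57.4369010925293), np.float64(105.42384338378906)] yaw -0.191 circ [0.5498 0.0338] 116.58740234375001
stripN b rect [0.55  0.034] size [np.float64(57.38798141479492), np.float64(105.24996185302734)] yaw -0.187 circ [0.5503 0.034 ] 116.21066284179688
spkN a rect [0.4068 0.309 ] size [np.float64(87.16915893554688), np.float64(87.26547241210938)] yaw 0.061 circ [0.4066 0.309 ] 119.56686401367188
spoolN b rect [0.4279 0.1524] size [np.float64(87.19644927978516), np.float64(87.31552124023438)] yaw -1.424 circ [0.4279 0.1524] 119.65006256103517
cell d rect [ 0.4235 -0.1149] size [np.float64(35.836490631103516), np.float64(39.5469970703125)] yaw -0.311 circ [ 0.4231 -0.1152] 50.68073272705078
strip d rect [ 0.4823 -0.229 ] size [np.float64(16.2755126953125), np.float64(68.77578735351562)] yaw 0.349 circ [ 0.4826 -0.2289] 69.33708953857422
spk c rect [ 0.4493 -0.008 ] size [np.float64(55.0), np.float64(55.5)] yaw 0.0 circ [ 0.449 -0.008] 55.80276870727539
spk d rect [ 0.4489 -0.0083] size [np.float64(55.25), np.float64(56.0)] yaw 0.0 circ [ 0.4489 -0.0082] 56.565528869628906
spool d rect [ 0.4299 -0.324 ] size [np.float64(51.75000000000001), np.float64(52.00000000000001)] yaw 0.0 circ [ 0.4304 -0.322 ] 56.89222717285156
```

```bash
sed -i 's/return cv2.morphologyEx(/return cv2.morphologyEx(cv2.morphologyEx(/; s/cv2.MORPH_OPEN,np.ones((9,9)))/cv2.MORPH_OPEN,np.ones((9,9))),cv2.MORPH_CLOSE,np.ones((15,15)))/' fit.py
python3 -m handwheel '[{"dx":-1.35,"dy":-3.02,"dz":0,"twist":0,"fingers":0.4},{"dx":-1.35,"dy":-3.02,"dz":0,"twist":0,"fingers":0.4},{"dx":0,"dy":0,"dz":4,"twist":0.125,"fingers":0.4},{"dx":0,"dy":0,"dz":4,"twist":0.125,"fingers":0.4},{"dx":0,"dy":0,"dz":4,"twist":0.06,"fingers":0.4},{"dx":0,"dy":0,"dz":4,"twist":0,"fingers":0.4},{"dx":0,"dy":0,"dz":0,"twist":0,"fingers":0.4},{"dx":0,"dy":0,"dz":0,"twist":0,"fingers":0.4},{"dx":0,"dy":0,"dz":0,"twist":0,"fingers":0.4}]'
python3 snap.py f; python3 run.py cell:d cell:f
```

```text
time_s: 4.52
ee_pos: [0.4233, -0.1176, 0.0731]
tcp_rot: [0.988, -0.153, 0.001, -0.0]
wrist_force: [0.6, -0.3, 0.7]
width: 0.596
f [ 0.4233 -0.1176  0.0731] head -0.30723156343328284 tz [ 0.002  -0.0003 -1.    ] 4.5667
cell d rect [ 0.422  -0.1184] size [np.float64(35.76056671142578), np.float64(47.771427154541016)] yaw -0.311 circ [ 0.4221 -0.1185] 56.20113754272462
cell f rect [ 0.4222 -0.1184] size [np.float64(34.86410903930664), np.float64(46.56453323364258)] yaw -0.322 circ [ 0.4221 -0.1183] 55.34719467163086
```

View pics/f.png

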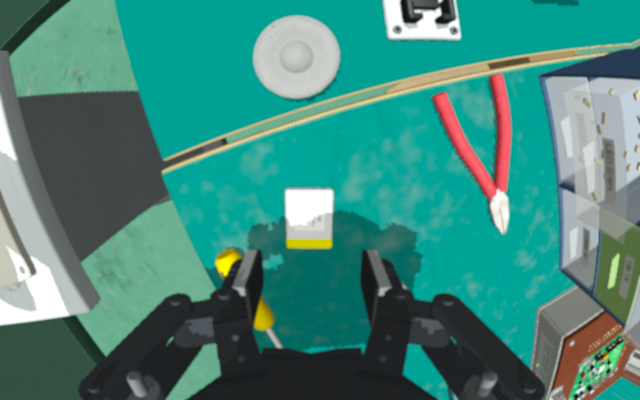

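The battery lies at (309,218) between the fingers, screwdriver handle at (230,262) clear of the left finger's way. Descend and grip.

```bash
python3 -m handwheel '[{"dx":-0.08,"dy":0.11,"dz":2.5,"twist":0.015,"fingers":0.45},{"dx":0,"dy":0,"dz":2.5,"twist":0,"fingers":0.45},{"dx":0,"dy":0,"dz":1.5,"twist":0,"fingers":0.45},{"dx":0,"dy":0,"dz":0.7,"twist":0,"fingers":0.45},{"dx":0,"dy":0,"dz":0,"twist":0,"fingers":0.45},{"dx":0,"dy":0,"dz":0,"twist":0,"fingers":0.45}]' 30
python3 snap.py g
python3 -m handwheel '[{"dx":0,"dy":0,"dz":0,"twist":0,"fingers":0.7},{"dx":0,"dy":0,"dz":0,"twist":0,"fingers":0.7},{"dx":0,"dy":0,"dz":0,"twist":0,"fingers":0.7},{"dx":0,"dy":0,"dz":0,"twist":0,"fingers":0.7},{"dx":0,"dy":0,"dz":0,"twist":0,"fingers":0.7}]'
python3 snap.py g2
```

```text
time_s: 5.07
ee_pos: [0.4224, -0.1199, 0.0009]
tcp_rot: [0.987, -0.162, 0.001, 0.0]
wrist_force: [0.1, -0.3, 0.9]
width: 0.544
g [ 0.4224 -0.1199  0.0009] head -0.32486974902755206 tz [ 0.0029 -0.0008 -1.    ] 5.1167
time_s: 5.53
ee_pos: [0.4224, -0.1199, 0.001]
tcp_rot: [0.987, -0.162, 0.002, 0.0]
wrist_force: [-0.8, 0.1, 5.1]
width: 0.386
g2 [ 0.4224 -0.1199  0.001 ] head -0.3250034267922564 tz [ 0.0036 -0.0009 -1.    ] 5.5833
```

```bash
python3 -c "
import cv2,numpy as np
a=cv2.imread('pics/g.png')[150:400,160:460];b=cv2.imread('pics/g2.png')[150:400,160:460]
cv2.imwrite('pics/g12.png',cv2.resize(np.hstack([a,b]),(800,333)))"
```

```text
(no output)
```

View pics/g12.png

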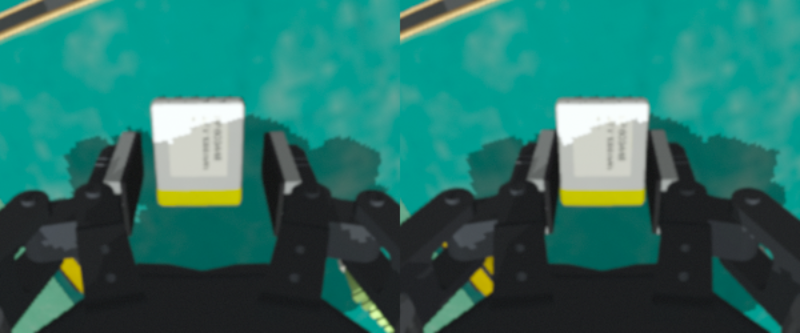

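Gripped (opening 33 mm, pads on both sides). Lift, turn and carry to its holder.

```bash
python3 -m handwheel '[{"dx":0,"dy":0,"dz":-2,"twist":0,"fingers":0.7},{"dx":0,"dy":0,"dz":-2.5,"twist":-0.125,"fingers":0.7},{"dx":0,"dy":0,"dz":-2.5,"twist":-0.125,"fingers":0.7},{"dx":0,"dy":0,"dz":-2,"twist":-0.096,"fingers":0.7},{"dx":1.564,"dy":-3.56,"dz":0,"twist":0,"fingers":0.7},{"dx":1.564,"dy":-3.56,"dz":0,"twist":0,"fingers":0.7},{"dx":1.564,"dy":-3.56,"dz":0,"twist":0,"fingers":0.7},{"dx":1.564,"dy":-3.56,"dz":0,"twist":0,"fingers":0.7},{"dx":1.564,"dy":-3.56,"dz":0,"twist":0,"fingers":0.7},{"dx":1.564,"dy":-3.56,"dz":0,"twist":0,"fingers":0.7},{"dx":1.564,"dy":-3.56,"dz":0,"twist":0,"fingers":0.7},{"dx":1.564,"dy":-3.56,"dz":0,"twist":0,"fingers":0.7},{"dx":0,"dy":0,"dz":0,"twist":0,"fingers":0.7},{"dx":0,"dy":0,"dz":0,"twist":0,"fingers":0.7}]'
python3 snap.py h
```

```text
time_s: 6.75
ee_pos: [0.5407, 0.1701, 0.0899]
tcp_rot: [1.0, 0.012, 0.001, -0.0]
wrist_force: [-0.2, 0.1, -0.1]
width: 0.383
h [0.5407 0.1701 0.0899] head 0.024684702167135086 tz [ 0.0016  0.0004 -1.    ] 6.8
```

View pics/h.png

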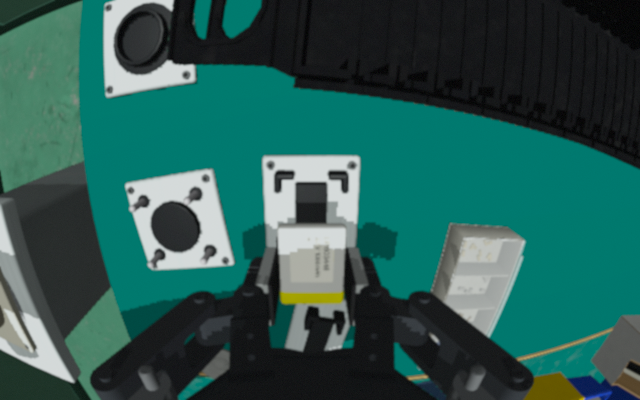

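Run:
```python
from h import *
T=np.load("pics/h.npy");p=pts("wrist",[(278,226),(344,225),(281,302),(345,300)],.097,T);print(p,p.mean(0))
```

```text
[[0.5253 0.1936 0.097 ]
 [0.5571 0.1948 0.097 ]
 [0.5259 0.148  0.097 ]
 [0.5609 0.1501 0.097 ]] [0.5423 0.1716 0.097 ]
```

```bash
python3 -m handwheel '[{"dx":-0.06,"dy":0.27,"dz":0.5,"twist":0,"fingers":0.7},{"dx":0,"dy":0,"dz":3,"twist":0,"fingers":0.7},{"dx":0,"dy":0,"dz":2,"twist":0,"fingers":0.7},{"dx":0,"dy":0,"dz":1,"twist":0,"fingers":0.7},{"dx":0,"dy":0,"dz":0.4,"twist":0,"fingers":0.7},{"dx":0,"dy":0,"dz":0.3,"twist":0,"fingers":0.7},{"dx":0,"dy":0,"dz":0.24,"twist":0,"fingers":0.7},{"dx":0,"dy":0,"dz":0.0,"twist":0,"fingers":0.7}]'
python3 snap.py i
```

```text
time_s: 7.47
ee_pos: [0.54, 0.1648, 0.0156]
tcp_rot: [1.0, 0.01, 0.001, -0.0]
wrist_force: [-0.7, -0.3, -0.2]
width: 0.386
i [0.54   0.1648 0.0156] head 0.02031774447398656 tz [ 0.0014  0.     -1.    ] 7.5167
```

View pics/i.png

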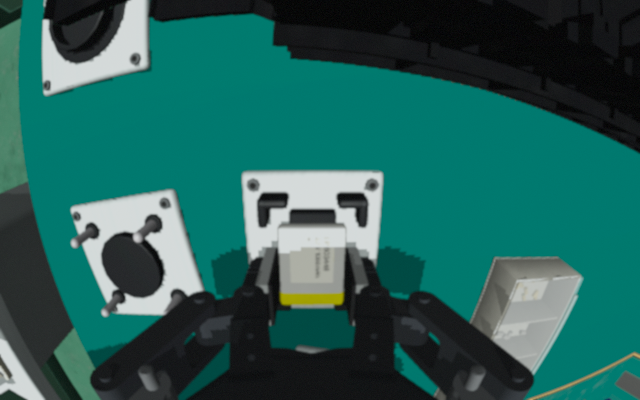

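```bash
python3 -m handwheel '[{"dx":0,"dy":-0.3,"dz":0,"twist":0,"fingers":0.7},{"dx":0,"dy":0,"dz":0.06,"twist":0,"fingers":0.7},{"dx":0,"dy":0,"dz":0.05,"twist":0,"fingers":0.7},{"dx":0,"dy":0,"dz":0,"twist":0,"fingers":0.7}]'
python3 -m handwheel '[{"dx":0,"dy":0,"dz":0,"twist":0,"fingers":0.55},{"dx":0,"dy":0,"dz":0,"twist":0,"fingers":0.5},{"dx":0,"dy":0,"dz":0,"twist":0,"fingers":0.45},{"dx":0,"dy":0,"dz":0,"twist":0,"fingers":0.45},{"dx":0,"dy":0,"dz":-1,"twist":0,"fingers":0.45},{"dx":0,"dy":0,"dz":-2,"twist":0,"fingers":0.45},{"dx":0,"dy":0,"dz":-4,"twist":0,"fingers":0.45},{"dx":0,"dy":0,"dz":-3,"twist":0,"fingers":0.45},{"dx":0,"dy":0,"dz":0,"twist":0,"fingers":0.45}]'
python3 snap.py j
python3 - <<'E'
import sys
from fit import *
fit("cell","j",(.5415,.1689),.022)
I=cv2.imread("pics/j.png");cv2.imwrite("pics/jc.png",cv2.resize(I[120:330,180:450],None,fx=2.5,fy=2.5))
E
```

```text
time_s: 7.85
ee_pos: [0.5399, 0.1688, 0.0151]
tcp_rot: [1.0, 0.011, 0.001, -0.001]
wrist_force: [-1.0, 0.4, 5.8]
width: 0.385
time_s: 8.6
ee_pos: [0.5438, 0.1696, 0.1216]
tcp_rot: [1.0, 0.01, 0.006, -0.002]
wrist_force: [0.9, 0.2, 0.6]
width: 0.548
j [0.5438 0.1696 0.1216] head 0.02095862339296512 tz [ 0.0124  0.0039 -0.9999] 8.65
cell j rect [0.5414 0.1829] size [np.float64(62.35633087158203), np.float64(68.62255859375001)] yaw -1.543 circ [0.5415 0.1833] 89.65540313720703
```

View pics/jc.png

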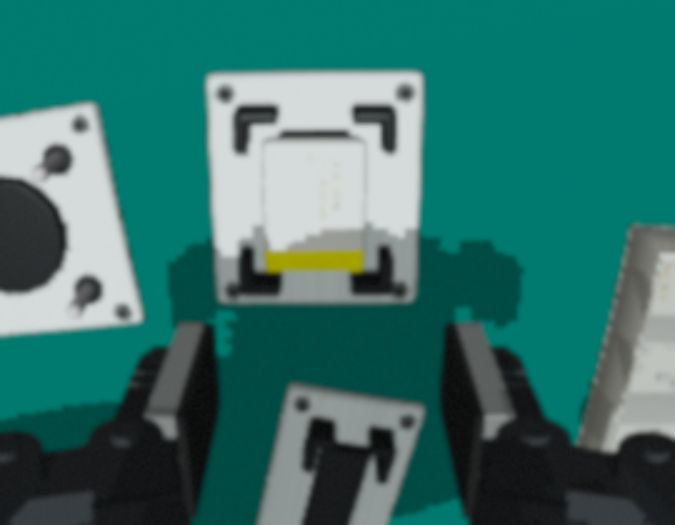

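Battery sits flat on the pad between its blocks, under the shown corner angles. On to the strip.

```bash
python3 -m handwheel '[{"dx":-0.7,"dy":3.97,"dz":0,"twist":0,"fingers":0.6},{"dx":-0.7,"dy":3.97,"dz":0,"twist":0,"fingers":0.6},{"dx":-0.7,"dy":3.97,"dz":0,"twist":0,"fingers":0.6},{"dx":-0.7,"dy":3.97,"dz":0,"twist":0,"fingers":0.6},{"dx":-0.7,"dy":3.97,"dz":0,"twist":0,"fingers":0.6},{"dx":-0.7,"dy":3.97,"dz":0,"twist":0,"fingers":0.6},{"dx":-0.7,"dy":3.97,"dz":0,"twist":0,"fingers":0.6},{"dx":-0.7,"dy":3.97,"dz":0,"twist":0,"fingers":0.6},{"dx":-0.7,"dy":3.97,"dz":0,"twist":0,"fingers":0.6},{"dx":-0.7,"dy":3.97,"dz":0,"twist":0,"fingers":0.6},{"dx":0,"dy":0,"dz":0.5,"twist":-0.125,"fingers":0.6},{"dx":0,"dy":0,"dz":0.5,"twist":-0.125,"fingers":0.6},{"dx":0,"dy":0,"dz":0,"twist":-0.078,"fingers":0.6},{"dx":0,"dy":0,"dz":0,"twist":0,"fingers":0.6},{"dx":0,"dy":0,"dz":0,"twist":0,"fingers":0.6},{"dx":0,"dy":0,"dz":0,"twist":0,"fingers":0.6}]'
python3 snap.py k; python3 run.py strip:k
python3 - <<'E'
from h import *
m=rect("wrist",cv2.imread("pics/k.png"),.023,np.load("pics/k.npy"),(.482,-.229),.05,.0002)
cv2.imwrite("pics/ko.png",m)
E
```

```text
time_s: 9.98
ee_pos: [0.4774, -0.23, 0.1036]
tcp_rot: [0.985, 0.173, -0.0, -0.0]
wrist_force: [0.1, -0.5, -0.7]
width: 0.4
k [ 0.4774 -0.23    0.1036] head 0.3475870617591591 tz [-0.0005  0.0002 -1.    ] 10.0333
strip k rect [ 0.4824 -0.2295] size [np.float64(14.877984046936035), np.float64(67.06195068359375)] yaw 0.358 circ [ 0.4821 -0.2296] 67.50653076171875
```

View pics/ko.png

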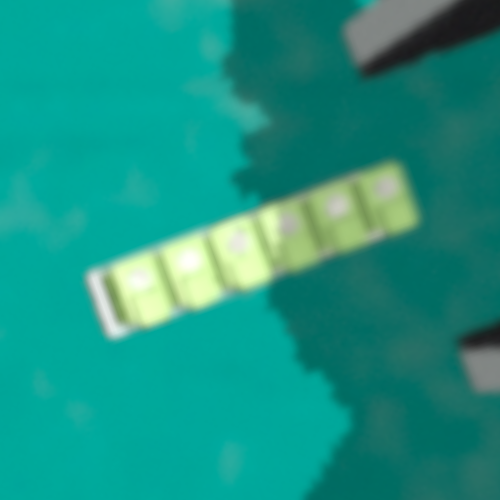

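```bash
python3 -m handwheel '[{"dx":0.45,"dy":0.32,"dz":1,"twist":-0.012,"fingers":0.6},{"dx":0,"dy":0,"dz":3,"twist":0,"fingers":0.6},{"dx":0,"dy":0,"dz":2.5,"twist":0,"fingers":0.6},{"dx":0,"dy":0,"dz":0,"twist":0,"fingers":0.6},{"dx":0,"dy":0,"dz":0,"twist":0,"fingers":0.6}]' 40
python3 snap.py l
python3 - <<'E'
from h import *
T=np.load("pics/l.npy")
cv2.imwrite("pics/lc.png",cv2.resize(cv2.imread("pics/l.png")[130:400,160:460],None,fx=2,fy=2))
E
```

```text
time_s: 10.45
ee_pos: [0.4817, -0.2307, 0.0372]
tcp_rot: [0.984, 0.18, -0.002, -0.001]
wrist_force: [-0.7, -0.2, 0.8]
width: 0.403
l [ 0.4817 -0.2307  0.0372] head 0.3614025076940085 tz [-0.0039  0.0019 -1.    ] 10.5
```

View pics/lc.png

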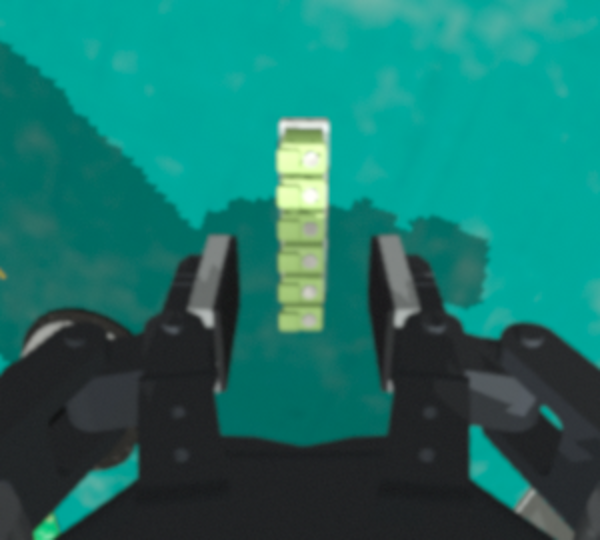

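Strip is centred and parallel between the pads. Down and grip.

```bash
python3 -m handwheel '[{"dx":0,"dy":0,"dz":1.5,"twist":0,"fingers":0.6},{"dx":0,"dy":0,"dz":1,"twist":0,"fingers":0.6},{"dx":0,"dy":0,"dz":0.5,"twist":0,"fingers":0.6},{"dx":0,"dy":0,"dz":0.3,"twist":0,"fingers":0.6},{"dx":0,"dy":0,"dz":0,"twist":0,"fingers":0.9},{"dx":0,"dy":0,"dz":0,"twist":0,"fingers":0.95},{"dx":0,"dy":0,"dz":0,"twist":0,"fingers":0.95},{"dx":0,"dy":0,"dz":0,"twist":0,"fingers":0.95},{"dx":0,"dy":0,"dz":0,"twist":0,"fingers":0.95}]'
python3 -m handwheel '[{"dx":0,"dy":0,"dz":-1,"twist":0,"fingers":0.95},{"dx":0,"dy":0,"dz":-2.5,"twist":0,"fingers":0.95},{"dx":0,"dy":0,"dz":-3.5,"twist":0,"fingers":0.95},{"dx":0,"dy":0,"dz":-2,"twist":0,"fingers":0.95},{"dx":0,"dy":0,"dz":0,"twist":0,"fingers":0.95},{"dx":0,"dy":0,"dz":0,"twist":0,"fingers":0.95}]'
python3 snap.py m
```

```text
time_s: 11.25
ee_pos: [0.4832, -0.2319, 0.0063]
tcp_rot: [0.984, 0.18, 0.0, 0.0]
wrist_force: [-0.7, -0.3, 1.0]
width: 0.151
time_s: 11.75
ee_pos: [0.4842, -0.2323, 0.098]
tcp_rot: [0.984, 0.18, 0.002, 0.001]
wrist_force: [-0.8, -0.5, -0.7]
width: 0.152
m [ 0.4842 -0.2323  0.098 ] head 0.3609815774276866 tz [ 0.004  -0.0019 -1.    ] 11.8
```

Run:
```python
from h import *
print(pts("top",[(302,160),(340,157),(382,150)],0.0))
print(pts("wrist",[(545,75),(562,185),(565,295)],0.0,np.load("pics/f.npy")),pts("wrist",[(545,75),(562,185),(565,295)],0.05,np.load("pics/f.npy")))
```

```text
[[ 0.6204 -0.0634  0.    ]
 [ 0.6286 -0.171   0.    ]
 [ 0.6485 -0.2913  0.    ]]
[[ 0.649  -0.0624  0.    ]
 [ 0.6569 -0.1658  0.    ]
 [ 0.6767 -0.3112  0.    ]] [[ 0.603  -0.0572  0.05  ]
 [ 0.6091 -0.1368  0.05  ]
 [ 0.6243 -0.2487  0.05  ]]
```

```bash
python3 -m handwheel '[{"dx":0,"dy":0,"dz":0,"twist":0.125,"fingers":0.95},{"dx":0,"dy":0,"dz":0,"twist":0.125,"fingers":0.95},{"dx":0,"dy":0,"dz":0,"twist":0.125,"fingers":0.95},{"dx":0,"dy":0,"dz":0,"twist":0.125,"fingers":0.95},{"dx":0,"dy":0,"dz":0,"twist":0.05,"fingers":0.95},{"dx":0.211,"dy":-3.91,"dz":0,"twist":0,"fingers":0.95},{"dx":0.211,"dy":-3.91,"dz":0,"twist":0,"fingers":0.95},{"dx":0.211,"dy":-3.91,"dz":0,"twist":0,"fingers":0.95},{"dx":0.211,"dy":-3.91,"dz":0,"twist":0,"fingers":0.95},{"dx":0.211,"dy":-3.91,"dz":0,"twist":0,"fingers":0.95},{"dx":0.211,"dy":-3.91,"dz":0,"twist":0,"fingers":0.95},{"dx":0.211,"dy":-3.91,"dz":0,"twist":0,"fingers":0.95},{"dx":0,"dy":0,"dz":0,"twist":0,"fingers":0.95},{"dx":0,"dy":0,"dz":0,"twist":0,"fingers":0.95},{"dx":0,"dy":0,"dz":0,"twist":0,"fingers":0.95},{"dx":0,"dy":0,"dz":0,"twist":0,"fingers":0.95}]'
python3 snap.py n
```

```text
time_s: 13.13
ee_pos: [0.5478, 0.0333, 0.0948]
tcp_rot: [0.995, -0.095, -0.001, 0.0]
wrist_force: [-0.1, -0.6, -0.4]
width: 0.149
n [0.5478 0.0333 0.0948] head -0.1903153355643066 tz [-0.0024 -0.0005 -1.    ] 13.1833
```

View pics/n.png

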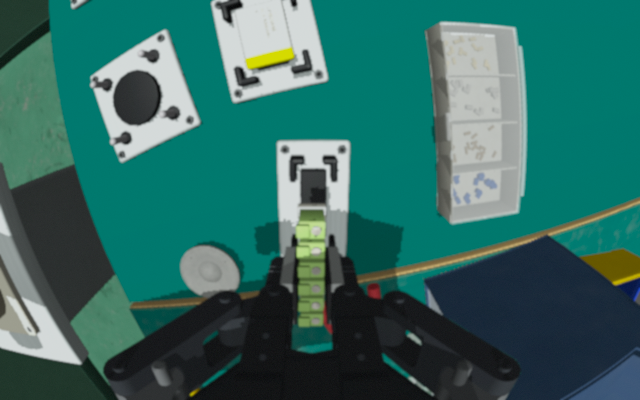

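Strip held upright, aligned with its holder below (plate centre line column ~313). Lower.

```bash
python3 -m handwheel '[{"dx":0.2,"dy":-0.1,"dz":0.5,"twist":0,"fingers":0.95},{"dx":0,"dy":0,"dz":2.5,"twist":0,"fingers":0.95},{"dx":0,"dy":0,"dz":2,"twist":0,"fingers":0.95},{"dx":0,"dy":0,"dz":0,"twist":0,"fingers":0.95},{"dx":0,"dy":0,"dz":0,"twist":0,"fingers":0.95},{"dx":0,"dy":0,"dz":0,"twist":0,"fingers":0.95}]'
python3 snap.py o
```

```text
time_s: 13.68
ee_pos: [0.5515, 0.0344, 0.0465]
tcp_rot: [0.995, -0.095, 0.0, -0.0]
wrist_force: [0.3, -0.1, -0.5]
width: 0.148
o [0.5515 0.0344 0.0465] head -0.19014180777012082 tz [ 0.0008  0.0001 -1.    ] 13.7333
```

```bash
python3 -m handwheel '[{"dx":-0.15,"dy":0,"dz":0.6,"twist":0,"fingers":0.95},{"dx":0,"dy":0,"dz":0.8,"twist":0,"fingers":0.95},{"dx":0,"dy":0,"dz":0.5,"twist":0,"fingers":0.95},{"dx":0,"dy":0,"dz":0.3,"twist":0,"fingers":0.95},{"dx":0,"dy":0,"dz":0.2,"twist":0,"fingers":0.95},{"dx":0,"dy":0,"dz":0,"twist":0,"fingers":0.95},{"dx":0,"dy":0,"dz":0,"twist":0,"fingers":0.95}]'
python3 -m handwheel '[{"dx":0,"dy":0,"dz":0.1,"twist":0,"fingers":0.95},{"dx":0,"dy":0,"dz":0.1,"twist":0,"fingers":0.95},{"dx":0,"dy":0,"dz":0,"twist":0,"fingers":0.95}]'
```

```text
time_s: 14.32
ee_pos: [0.5495, 0.0353, 0.0216]
tcp_rot: [0.996, -0.094, -0.0, 0.0]
wrist_force: [0.2, 0.7, -0.4]
width: 0.158
time_s: 14.57
ee_pos: [0.5499, 0.0353, 0.0203]
tcp_rot: [0.996, -0.094, 0.0, -0.0]
wrist_force: [-0.5, 0.6, 1.6]
width: 0.154
```

```bash
python3 -m handwheel '[{"dx":0,"dy":0,"dz":0.06,"twist":0,"fingers":0.95},{"dx":0,"dy":0,"dz":0,"twist":0,"fingers":0.95},{"dx":0,"dy":0,"dz":0,"twist":0,"fingers":0.8},{"dx":0,"dy":0,"dz":0,"twist":0,"fingers":0.7},{"dx":0,"dy":0,"dz":0,"twist":0,"fingers":0.65},{"dx":0,"dy":0,"dz":0,"twist":0,"fingers":0.65},{"dx":0,"dy":0,"dz":-1,"twist":0,"fingers":0.65},{"dx":0,"dy":0,"dz":-2,"twist":0,"fingers":0.65},{"dx":0,"dy":0,"dz":-3,"twist":0,"fingers":0.65},{"dx":0,"dy":0,"dz":-3,"twist":0,"fingers":0.5},{"dx":0,"dy":0,"dz":-1,"twist":0,"fingers":0.3},{"dx":0,"dy":0,"dz":0,"twist":0,"fingers":0.1},{"dx":0,"dy":0,"dz":0,"twist":0,"fingers":0}]'
python3 snap.py p
python3 - <<'E'
from fit import *
T=np.load("pics/p.npy");I=cv2.imread("pics/p.png")
# green top of the strip at z=.037
m=rect("wrist",I,.037,T,(.55,.034),HALF,RES)
h=cv2.cvtColor(m,cv2.COLOR_BGR2HSV);k=cv2.inRange(h,(26,40,90),(72,255,255))
k=cv2.morphologyEx(k,cv2.MORPH_CLOSE,np.ones((15,15)));cs,_=cv2.findContours(k,0,1)
r=cv2.minAreaRect(cv2.convexHull(max(cs,key=cv2.contourArea)));print(r,"centre",.55+HALF-r[0][1]*RES,.034+HALF-r[0][0]*RES,np.array(r[1])*RES)
E
python3 run.py stripN:p spk:p
```

```text
time_s: 15.65
ee_pos: [0.5499, 0.0353, 0.1197]
tcp_rot: [0.996, -0.094, 0.001, -0.0]
wrist_force: [-0.1, -0.3, -0.2]
width: 0.895
p [0.5499 0.0353 0.1197] head -0.18899840774769652 tz [ 0.0015  0.0001 -1.    ] 15.7
((248.51922607421875, 256.2228088378906), (254.6544647216797, 61.980560302734375), 10.81387710571289) centre 0.5509442977905273 0.03687019348144532 [0.0637 0.0155]
stripN p rect [0.551  0.0389] size [np.float64(56.542938232421875), np.float64(94.59687042236328)] yaw -0.188 circ [0.5511 0.039 ] 107.12493133544922
spk p rect [ 0.4491 -0.0042] size [np.float64(48.896690368652344), np.float64(55.75277328491212)] yaw -1.525 circ [ 0.449  -0.0076] 56.61748123168945
```

Strip measured at (.551,.037), level and parallel with its holder. Now the speaker.

```bash
python3 -m handwheel '[{"dx":-3.03,"dy":2.05,"dz":0,"twist":0,"fingers":0.15},{"dx":-3.03,"dy":2.05,"dz":0,"twist":0,"fingers":0.15},{"dx":-3.04,"dy":2.05,"dz":0,"twist":0,"fingers":0.15},{"dx":0,"dy":0,"dz":3,"twist":0,"fingers":0.15},{"dx":0,"dy":0,"dz":3,"twist":0,"fingers":0.15},{"dx":0,"dy":0,"dz":1.5,"twist":0,"fingers":0.15},{"dx":0,"dy":0,"dz":0,"twist":0,"fingers":0.15},{"dx":0,"dy":0,"dz":0,"twist":0,"fingers":0.15},{"dx":0,"dy":0,"dz":0,"twist":0,"fingers":0.15}]' 30
python3 snap.py q; python3 run.py spk:q; python3 -c "
from h import *;print(manip.sense()['q'])"
```

```text
time_s: 16.45
ee_pos: [0.4486, -0.008, 0.0441]
tcp_rot: [0.996, -0.094, -0.0, 0.0]
wrist_force: [0.0, 0.4, -0.0]
width: 0.849
q [ 0.4486 -0.008   0.0441] head -0.1888362893851253 tz [-0.0008 -0.     -1.    ] 16.5
spk q rect [ 0.4491 -0.0074] size [np.float64(54.44721603393555), np.float64(55.33110427856445)] yaw -0.785 circ [ 0.4491 -0.0079] 56.18484878540039
[-0.0178  0.321  -0.423   0.826  -0.      1.7419]
```

```bash
python3 -m handwheel '[{"dx":0.05,"dy":0,"dz":2,"twist":0,"fingers":0.15},{"dx":0,"dy":0,"dz":1.2,"twist":0,"fingers":0.15},{"dx":0,"dy":0,"dz":0.6,"twist":0,"fingers":0.15},{"dx":0,"dy":0,"dz":0.4,"twist":0,"fingers":0.15},{"dx":0,"dy":0,"dz":0,"twist":0,"fingers":0.3},{"dx":0,"dy":0,"dz":0,"twist":0,"fingers":0.45},{"dx":0,"dy":0,"dz":0,"twist":0,"fingers":0.45},{"dx":0,"dy":0,"dz":0,"twist":0,"fingers":0.45},{"dx":0,"dy":0,"dz":0,"twist":0,"fingers":0.45}]'
python3 -m handwheel '[{"dx":0,"dy":0,"dz":-1,"twist":0,"fingers":0.45},{"dx":0,"dy":0,"dz":-2.5,"twist":0,"fingers":0.45},{"dx":0,"dy":0,"dz":-3.5,"twist":0,"fingers":0.45},{"dx":0,"dy":0,"dz":-2,"twist":0,"fingers":0.45},{"dx":0,"dy":0,"dz":0,"twist":0,"fingers":0.45},{"dx":0,"dy":0,"dz":0,"twist":0,"fingers":0.45}]'
python3 snap.py r
python3 - <<'E'
from fit import *
T=np.load("pics/r.npy");z=T[2,3]+.0145
fit("spk","r",T[:2,3],z)
E
```

```text
time_s: 17.25
ee_pos: [0.4495, -0.0081, 0.0031]
tcp_rot: [0.996, -0.094, 0.001, -0.0]
wrist_force: [-2.0, 0.2, 5.9]
width: 0.608
time_s: 17.75
ee_pos: [0.4507, -0.0082, 0.0936]
tcp_rot: [0.996, -0.094, 0.002, -0.0]
wrist_force: [-0.1, -0.3, -0.8]
width: 0.608
r [ 0.4507 -0.0082  0.0936] head -0.18900011682710569 tz [ 0.0044 -0.0001 -1.    ] 17.8
spk r rect [ 0.4487 -0.005 ] size [np.float64(54.6379623413086), np.float64(61.363704681396484)] yaw 0.983 circ [ 0.4449 -0.0053] 67.43067932128906
```

```bash
python3 -m handwheel '[{"dx":0,"dy":0,"dz":0,"twist":-0.125,"fingers":0.45},{"dx":0,"dy":0,"dz":0,"twist":-0.125,"fingers":0.45},{"dx":0,"dy":0,"dz":0,"twist":-0.125,"fingers":0.45},{"dx":0,"dy":0,"dz":0,"twist":-0.125,"fingers":0.45},{"dx":0,"dy":0,"dz":0,"twist":-0.125,"fingers":0.45},{"dx":0,"dy":0,"dz":0,"twist":-0.125,"fingers":0.45},{"dx":0,"dy":0,"dz":0,"twist":-0.125,"fingers":0.45},{"dx":0,"dy":0,"dz":0,"twist":-0.125,"fingers":0.45},{"dx":0,"dy":0,"dz":0,"twist":-0.125,"fingers":0.45},{"dx":0,"dy":0,"dz":0,"twist":-0.125,"fingers":0.45},{"dx":0,"dy":0,"dz":0,"twist":-0.125,"fingers":0.45},{"dx":0,"dy":0,"dz":0,"twist":-0.125,"fingers":0.45},{"dx":0,"dy":0,"dz":0,"twist":-0.125,"fingers":0.45},{"dx":0,"dy":0,"dz":0,"twist":-0.125,"fingers":0.45},{"dx":0,"dy":0,"dz":0,"twist":-0.01,"fingers":0.45},{"dx":0,"dy":0,"dz":0,"twist":0,"fingers":0.45}]'
python3 -m handwheel '[{"dx":3.52,"dy":-0.48,"dz":0,"twist":0,"fingers":0.45},{"dx":3.52,"dy":-0.48,"dz":0,"twist":0,"fingers":0.45},{"dx":3.52,"dy":-0.48,"dz":0,"twist":0,"fingers":0.45},{"dx":3.52,"dy":-0.48,"dz":0,"twist":0,"fingers":0.45},{"dx":3.52,"dy":-0.48,"dz":0,"twist":0,"fingers":0.45},{"dx":3.52,"dy":-0.48,"dz":0,"twist":0,"fingers":0.45},{"dx":3.52,"dy":-0.48,"dz":0,"twist":0,"fingers":0.45},{"dx":3.52,"dy":-0.48,"dz":0,"twist":0,"fingers":0.45},{"dx":3.52,"dy":-0.48,"dz":0,"twist":0,"fingers":0.45},{"dx":0,"dy":0,"dz":0,"twist":0,"fingers":0.45},{"dx":0,"dy":0,"dz":0,"twist":0,"fingers":0.45},{"dx":0,"dy":0,"dz":0,"twist":0,"fingers":0.45},{"dx":0,"dy":0,"dz":0,"twist":0,"fingers":0.45}]'
python3 snap.py s;python3 - <<'E'
import cv2;cv2.imwrite("pics/sc.png",cv2.resize(cv2.imread("pics/s.png")[100:380,130:500],None,fx=2,fy=2))
E
```

```text
time_s: 19.13
ee_pos: [0.448, -0.0081, 0.0908]
tcp_rot: [0.708, 0.706, -0.001, -0.001]
wrist_force: [-0.3, -0.0, 0.2]
width: 0.607
time_s: 20.22
ee_pos: [0.4055, 0.3073, 0.0916]
tcp_rot: [0.708, 0.706, -0.001, 0.0]
wrist_force: [0.8, 0.5, 0.1]
width: 0.606
s [0.4055 0.3073 0.0916] head 1.5687644820304703 tz [-0.0013 -0.0013 -1.    ] 20.2667
```

View pics/sc.png

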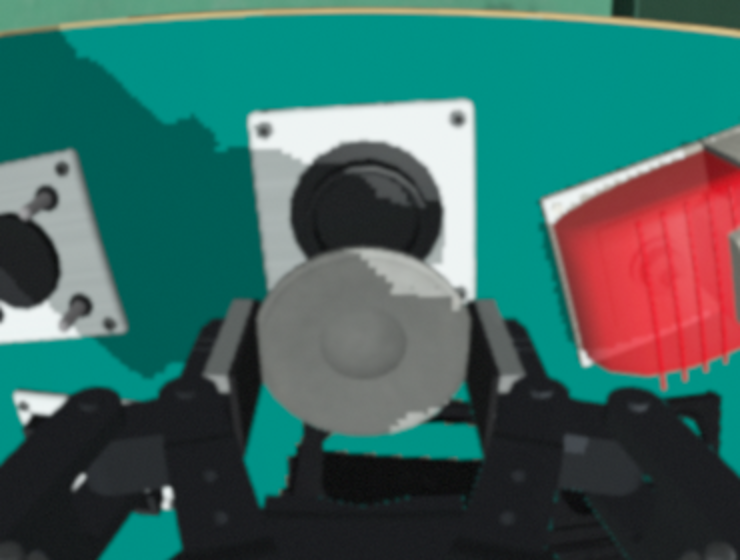

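Speaker is level in the pads, rim centre at about (311,270); ring at (313,208); the red dispenser lies to the right. Check the offsets.

```bash
python3 - <<'E'
from h import *
T=np.load("pics/s.npy");q=lambda u,v:(130+u/2,100+v/2)
p=pts("wrist",[q(257,335),q(470,330),q(363,247),q(363,434)],.0916-.0031+.016,T);print(p,p[:2].mean(0),p[2:].mean(0))
print("red z0,z.06",pts("wrist",[q(545,200),q(585,365)],0,T),pts("wrist",[q(545,200),q(585,365)],.06,T))
E
python3 run.py spkN:a spkN:s
```

```text
[[0.4038 0.2818 0.1045]
 [0.4024 0.3344 0.1045]
 [0.38   0.3081 0.1045]
 [0.4352 0.308  0.1045]] [0.4031 0.3081 0.1045] [0.4076 0.308  0.1045]
red z0,z.06 [[ 0.4034  0.383  -0.    ]
 [ 0.4858  0.413   0.    ]] [[0.3835 0.364  0.06  ]
 [0.4449 0.3864 0.06  ]]
spkN a rect [0.406  0.3069] size [np.float64(87.23735809326172), np.float64(87.3073501586914)] yaw -1.51 circ [0.406  0.3069] 119.54475402832033
spkN s rect [0.4075 0.3091] size [np.float64(86.75576782226562), np.float64(88.8328628540039)] yaw -1.513 circ [0.406  0.3092] 118.82450103759766
```

Run:
```python
from h import *
I=cv2.imread("pics/top0.png");h=cv2.cvtColor(I[195:265,70:145],cv2.COLOR_BGR2HSV)
m=(cv2.inRange(h,(0,120,90),(10,255,255))|cv2.inRange(h,(170,120,90),(180,255,255)))
c=max(cv2.findContours(m,0,2)[0],key=cv2.contourArea);b=cv2.approxPolyDP(cv2.convexHull(c),3,True)[:,0]+[70,195]
print(b)
for z in (0,.03,.06): print(z,pts("top",b,z)[:,:2].tolist())
T=np.load("pics/s.npy")
W=cv2.imread("pics/a.png");h=cv2.cvtColor(W,cv2.COLOR_BGR2HSV)
for n in "as":
    W=cv2.imread(f"pics/{n}.png");T=np.load(f"pics/{n}.npy");h=cv2.cvtColor(W,cv2.COLOR_BGR2HSV)
    m=(cv2.inRange(h,(0,150,90),(8,255,255))|cv2.inRange(h,(172,150,90),(180,255,255)))
    c=max(cv2.findContours(m,0,2)[0],key=cv2.contourArea);b=cv2.approxPolyDP(cv2.convexHull(c),4,True)[:,0];print(n,b.tolist())
    for z in (0,.03,.06): print(z,pts("wrist",b,z,T)[:,:2].round(3).tolist())
```

```text
[[129 215]
 [135 236]
 [105 248]
 [ 96 220]
 [114 214]]
0 [[0.4685035860743689, 0.40959470994305114], [0.41098066159303537, 0.3902771756870653], [0.3795428945402023, 0.46825514790726946], [0.45564126914937886, 0.49735588909675427], [0.47163805148722626, 0.45013924181918336]]
0.03 [[0.4645282645753088, 0.39672934286988304], [0.40854377892161087, 0.3779284521090177], [0.37794680850636764, 0.4538209194414657], [0.4520099476807271, 0.48214336727117174], [0.467578899353015, 0.4361895195493877]]
0.06 [[0.46055294307624867, 0.3838639757967149], [0.4061068962501863, 0.36557972853097015], [0.376350722472533, 0.4393866909756619], [0.4483786262120754, 0.466930845445589], [0.4635197472188038, 0.42223979727959204]]
a [[321, 0], [278, 15], [266, 1]]
0 [[0.463, 0.406], [0.412, 0.387], [0.397, 0.407]]
0.03 [[0.462, 0.396], [0.415, 0.379], [0.401, 0.397]]
0.06 [[0.461, 0.386], [0.418, 0.37], [0.406, 0.386]]
s [[501, 185], [510, 269], [461, 286], [430, 281], [422, 272], [408, 213], [481, 176]]
0 [[0.389, 0.479], [0.479, 0.515], [0.494, 0.457], [0.485, 0.421], [0.474, 0.41], [0.415, 0.389], [0.381, 0.455]]
0.03 [[0.381, 0.457], [0.46, 0.488], [0.472, 0.438], [0.464, 0.406], [0.455, 0.397], [0.403, 0.379], [0.374, 0.436]]
0.06 [[0.373, 0.435], [0.44, 0.462], [0.451, 0.419], [0.444, 0.392], [0.436, 0.384], [0.392, 0.368], [0.367, 0.418]]
```

```bash
python3 -m handwheel '[{"dx":0,"dy":-0.1,"dz":1,"twist":0,"fingers":0.45},{"dx":0,"dy":0,"dz":3,"twist":0,"fingers":0.45},{"dx":0,"dy":0,"dz":1.8,"twist":0,"fingers":0.45},{"dx":0,"dy":0,"dz":0,"twist":0,"fingers":0.45},{"dx":0,"dy":0,"dz":0,"twist":0,"fingers":0.45},{"dx":0,"dy":0,"dz":0,"twist":0,"fingers":0.45},{"dx":0,"dy":0,"dz":0,"twist":0,"fingers":0.45}]'
```

```text
time_s: 20.85
ee_pos: [0.4061, 0.309, 0.0357]
tcp_rot: [0.707, 0.707, 0.001, 0.0]
wrist_force: [0.2, 0.2, 0.1]
width: 0.61
```

```bash
python3 -m handwheel '[{"dx":-0.12,"dy":-0.1,"dz":0.4,"twist":0,"fingers":0.45},{"dx":0,"dy":0,"dz":0.7,"twist":0,"fingers":0.45},{"dx":0,"dy":0,"dz":0.5,"twist":0,"fingers":0.45},{"dx":0,"dy":0,"dz":0.3,"twist":0,"fingers":0.45},{"dx":0,"dy":0,"dz":0.2,"twist":0,"fingers":0.45},{"dx":0,"dy":0,"dz":0,"twist":0,"fingers":0.45},{"dx":0,"dy":0,"dz":0,"twist":0,"fingers":0.45}]'
python3 -m handwheel '[{"dx":0,"dy":0,"dz":0.08,"twist":0,"fingers":0.45},{"dx":0,"dy":0,"dz":0.06,"twist":0,"fingers":0.45},{"dx":0,"dy":0,"dz":0,"twist":0,"fingers":0.45},{"dx":0,"dy":0,"dz":0,"twist":0,"fingers":0.45}]'
```

```text
time_s: 21.43
ee_pos: [0.4037, 0.3074, 0.013]
tcp_rot: [0.707, 0.707, -0.0, -0.0]
wrist_force: [0.4, 0.4, -0.7]
width: 0.608
time_s: 21.77
ee_pos: [0.4039, 0.3075, 0.0119]
tcp_rot: [0.707, 0.707, 0.0, 0.0]
wrist_force: [-0.6, -0.5, 0.0]
width: 0.61
```

```bash
python3 -m handwheel '[{"dx":0,"dy":0,"dz":0.05,"twist":0,"fingers":0.45},{"dx":0,"dy":0,"dz":0,"twist":0,"fingers":0.45}]'
python3 -m handwheel '[{"dx":0,"dy":0,"dz":0.05,"twist":0,"fingers":0.45},{"dx":0,"dy":0,"dz":0,"twist":0,"fingers":0.45}]'
python3 -m handwheel '[{"dx":0,"dy":0,"dz":0.05,"twist":0,"fingers":0.45},{"dx":0,"dy":0,"dz":0,"twist":0,"fingers":0.45}]'
python3 snap.py t
python3 - <<'E'
from h import *
T=np.load("pics/t.npy");I=cv2.imread("pics/t.png")
m=rect("wrist",I,.026,T,(.4065,.308),.05,.00025)
cv2.imwrite("pics/to.png",m)
k=cv2.inRange(cv2.cvtColor(m,cv2.COLOR_BGR2HSV),(0,0,90),(180,60,190))
c=cv2.HoughCircles(cv2.GaussianBlur(cv2.cvtColor(m,cv2.COLOR_BGR2GRAY),(7,7),2),cv2.HOUGH_GRADIENT,1,200,param1=80,param2=20,minRadius=100,maxRadius=120)
print(None if c is None else [(.4065+.05-v*.00025,.308+.05-u*.00025,r*.5) for u,v,r in c[0]])
E
```

```text
time_s: 21.93
ee_pos: [0.4038, 0.3075, 0.0113]
tcp_rot: [0.707, 0.707, 0.0, -0.0]
wrist_force: [-0.2, 1.1, -0.1]
width: 0.608
time_s: 22.1
ee_pos: [0.404, 0.3074, 0.0112]
tcp_rot: [0.707, 0.707, 0.0, 0.0]
wrist_force: [-1.3, -0.4, 2.7]
width: 0.609
time_s: 22.27
ee_pos: [0.404, 0.3075, 0.0111]
tcp_rot: [0.707, 0.707, 0.0, 0.0]
wrist_force: [-2.1, -1.2, 7.6]
width: 0.607
t [0.404  0.3075 0.0111] head 1.5710026579560248 tz [ 0.0005  0.0003 -1.    ] 22.3167
[(np.float32(0.404625), np.float32(0.30812502), np.float32(53.85))]
```

Contact at the seat, rim centre measured (.4046,.308). Release, lift and go over to the spool.

```bash
python3 -m handwheel '[{"dx":0,"dy":0,"dz":-0.1,"twist":0,"fingers":0.4},{"dx":0,"dy":0,"dz":0,"twist":0,"fingers":0.35},{"dx":0,"dy":0,"dz":0,"twist":0,"fingers":0.3},{"dx":0,"dy":0,"dz":0,"twist":0,"fingers":0.25},{"dx":0,"dy":0,"dz":0,"twist":0,"fingers":0.25},{"dx":0,"dy":0,"dz":-1,"twist":0,"fingers":0.25},{"dx":0,"dy":0,"dz":-2,"twist":0,"fingers":0.25},{"dx":0,"dy":0,"dz":-4,"twist":0,"fingers":0.25},{"dx":0,"dy":0,"dz":-3.5,"twist":0,"fingers":0.25},{"dx":0,"dy":0,"dz":0,"twist":0,"fingers":0.25},{"dx":0,"dy":0,"dz":0,"twist":0,"fingers":0.25}]'
python3 snap.py u
python3 - <<'E'
from fit import *
fit("spk","u",(.405,.308),.026)
T=np.load("pics/u.npy");I=cv2.imread("pics/u.png")
m=rect("wrist",I,.026,T,(.4065,.308),.05,.00025)
cv2.imwrite("pics/uo.png",m)
c=cv2.HoughCircles(cv2.GaussianBlur(cv2.cvtColor(m,cv2.COLOR_BGR2GRAY),(7,7),2),cv2.HOUGH_GRADIENT,1,200,param1=80,param2=20,minRadius=95,maxRadius=125)
print(None if c is None else [(.4065+.05-v*.00025,.308+.05-u*.00025,r*.5) for u,v,r in c[0]])
E
python3 -m handwheel '[{"dx":-3.94,"dy":0.16,"dz":0,"twist":0,"fingers":0.15},{"dx":-3.94,"dy":0.16,"dz":0,"twist":0,"fingers":0.15},{"dx":-3.94,"dy":0.16,"dz":0,"twist":0,"fingers":0.15},{"dx":-3.94,"dy":0.16,"dz":0,"twist":0,"fingers":0.15},{"dx":-3.94,"dy":0.16,"dz":0,"twist":0,"fingers":0.15},{"dx":-3.94,"dy":0.16,"dz":0,"twist":0,"fingers":0.15},{"dx":-3.94,"dy":0.16,"dz":0,"twist":0,"fingers":0.15},{"dx":-3.94,"dy":0.16,"dz":0,"twist":0,"fingers":0.15},{"dx":-3.94,"dy":0.16,"dz":0,"twist":0,"fingers":0.15},{"dx":-3.94,"dy":0.16,"dz":0,"twist":0,"fingers":0.15},{"dx":-3.94,"dy":0.16,"dz":0,"twist":0,"fingers":0.15},{"dx":-3.94,"dy":0.16,"dz":0,"twist":0,"fingers":0.15},{"dx":-3.94,"dy":0.16,"dz":0,"twist":0,"fingers":0.15},{"dx":-3.94,"dy":0.16,"dz":0,"twist":0,"fingers":0.15},{"dx":-3.94,"dy":0.16,"dz":0,"twist":0,"fingers":0.15},{"dx":-3.94,"dy":0.16,"dz":0,"twist":0,"fingers":0.15}]'
python3 -m handwheel '[{"dx":0,"dy":0,"dz":0,"twist":0.125,"fingers":0.15},{"dx":0,"dy":0,"dz":0,"twist":0.125,"fingers":0.15},{"dx":0,"dy":0,"dz":0,"twist":0.125,"fingers":0.15},{"dx":0,"dy":0,"dz":0,"twist":0.125,"fingers":0.15},{"dx":0,"dy":0,"dz":0,"twist":0.125,"fingers":0.15},{"dx":0,"dy":0,"dz":0,"twist":0.125,"fingers":0.15},{"dx":0,"dy":0,"dz":0,"twist":0.125,"fingers":0.15},{"dx":0,"dy":0,"dz":0,"twist":0.125,"fingers":0.15},{"dx":0,"dy":0,"dz":0,"twist":0.125,"fingers":0.15},{"dx":0,"dy":0,"dz":0,"twist":0.125,"fingers":0.15},{"dx":0,"dy":0,"dz":0,"twist":0.125,"fingers":0.15},{"dx":0,"dy":0,"dz":0,"twist":0.049,"fingers":0.15},{"dx":0,"dy":0,"dz":0,"twist":0,"fingers":0.15},{"dx":0,"dy":0,"dz":0,"twist":0,"fingers":0.15}]'
python3 snap.py v
python3 - <<'E'
from h import *
T=np.load("pics/v.npy");I=cv2.imread("pics/v.png")
m=rect("wrist",I,.032,T,(.43,-.323),.06,.00025)
cv2.imwrite("pics/vo.png",m)
c=cv2.HoughCircles(cv2.GaussianBlur(cv2.cvtColor(m,cv2.COLOR_BGR2GRAY),(7,7),2),cv2.HOUGH_GRADIENT,1,60,param1=80,param2=18,minRadius=95,maxRadius=122)
print(None if c is None else [(.43+.06-v*.00025,-.323+.06-u*.00025,r*.5) for u,v,r in c[0]])
E
python3 run.py spool:v
```

```text
time_s: 23.23
ee_pos: [0.4057, 0.3089, 0.1196]
tcp_rot: [0.707, 0.707, 0.003, 0.0]
wrist_force: [0.2, -0.4, -0.7]
width: 0.749
u [0.4057 0.3089 0.1196] head 1.5710621686940456 tz [ 0.0055  0.0042 -1.    ] 23.2833
spk u rect [0.4002 0.309 ] size [np.float64(80.06329345703125), np.float64(80.62557983398438)] yaw -1.513 circ [0.4001 0.3089] 110.14762878417969
[(np.float32(0.405125), np.float32(0.30812502), np.float32(54.4))]
time_s: 24.62
ee_pos: [0.428, -0.3241, 0.1145]
tcp_rot: [0.707, 0.707, -0.0, -0.002]
wrist_force: [0.3, 1.1, -0.0]
width: 0.854
time_s: 25.78
ee_pos: [0.4286, -0.3223, 0.1149]
tcp_rot: [0.997, 0.074, -0.001, -0.001]
wrist_force: [0.3, 0.0, 0.3]
width: 0.848
v [ 0.4286 -0.3223  0.1149] head 0.14849778282093434 tz [-0.0025  0.0019 -1.    ] 25.8333
[(np.float32(0.429375), np.float32(-0.32087502), np.float32(48.0))]
spool v rect [ 0.4291 -0.3244] size [np.float64(52.75), np.float64(52.75)] yaw 0.0 circ [ 0.4294 -0.3228] 56.5456886291504
```

```bash
python3 -m handwheel '[{"dx":0.05,"dy":0.13,"dz":1.5,"twist":0,"fingers":0.12},{"dx":0,"dy":0,"dz":3.5,"twist":0,"fingers":0.12},{"dx":0,"dy":0,"dz":2,"twist":0,"fingers":0.12},{"dx":0,"dy":0,"dz":0,"twist":0,"fingers":0.12},{"dx":0,"dy":0,"dz":0,"twist":0,"fingers":0.12},{"dx":0,"dy":0,"dz":0,"twist":0,"fingers":0.12}]' 40
python3 snap.py w; python3 run.py spool:w
python3 - <<'E'
from h import *
I=cv2.imread("pics/w.png");cv2.imwrite("pics/wc.png",cv2.resize(I[120:380,130:500],None,fx=2,fy=2))
E
```

```text
time_s: 26.33
ee_pos: [0.4308, -0.3246, 0.0472]
tcp_rot: [0.997, 0.074, 0.0, 0.0]
wrist_force: [0.2, -1.0, 0.2]
width: 0.877
w [ 0.4308 -0.3246  0.0472] head 0.14746367587667583 tz [ 0.0009 -0.0007 -1.    ] 26.3833
spool w rect [ 0.4296 -0.3241] size [np.float64(53.25), np.float64(53.75)] yaw 0.0 circ [ 0.4299 -0.3231] 56.5986213684082
```

View pics/wc.png

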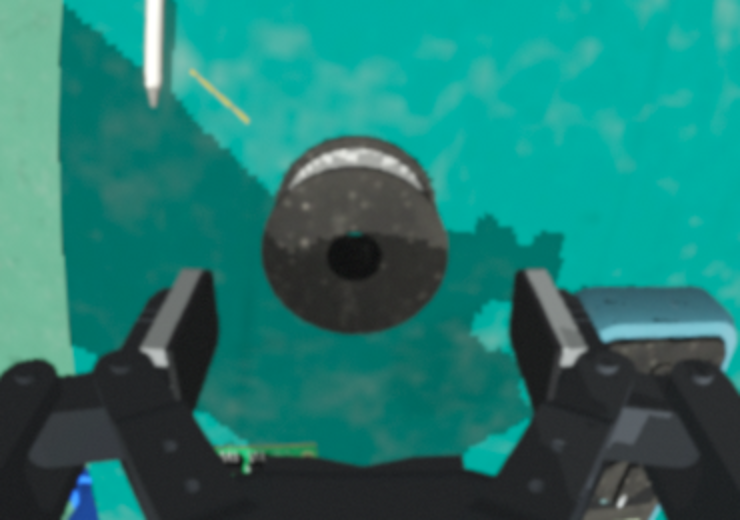

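Spool centred between the pads; the multimeter's corner shows near the right finger at crop (580,290), so check the clearance.

Run:
```python
from h import *
T=np.load("pics/w.npy");q=lambda u,v:(130+u/2,120+v/2)
P=[q(577,292),q(600,345),q(700,288),q(735,345)]
for z in (0,.02,.041):
    w=pts("wrist",P,z,T);t=(np.c_[w,np.ones(4)]@np.linalg.inv(T).T)[:,:3];print(z,w[:,:2].tolist(),"tool",(t*1000).round(1).tolist())
p=pts("wrist",[q(263,250),q(448,250),q(355,332),q(355,168)],.032,T);print(p[:2].mean(0),p[2:].mean(0))
I=cv2.imread("pics/top0.png");h=cv2.cvtColor(I,cv2.COLOR_BGR2HSV);print(pts("top",[(402,178),(403,198),(452,193),(452,172)],.03))
```

```text
0 [[0.516096283984319, -0.34539164430611147], [0.533952413305915, -0.36850591355628126], [0.5705413044985863, -0.3392986733616187], [0.6027311812174141, -0.36611228534661655]] tool [[81.2, 33.1, 47.3], [95.5, 58.5, 47.3], [136.0, 35.0, 47.4], [163.9, 66.3, 47.4]]
0.02 [[0.5060450679523764, -0.3346495385747736], [0.522031907545407, -0.3553440635839345], [0.5547904479798462, -0.3291944174015195], [0.5836104899024217, -0.3532010151357481]] tool [[72.9, 21.0, 27.3], [85.7, 43.8, 27.3], [121.9, 22.7, 27.3], [146.9, 50.7, 27.4]]
0.041 [[0.4954912911188368, -0.3233703275568688], [0.5095153764968734, -0.3415241211129704], [0.5382520486351692, -0.31858494864341536], [0.5635337640216795, -0.33964418141433617]] tool [[64.1, 8.3, 6.3], [75.3, 28.3, 6.3], [107.1, 9.8, 6.3], [129.0, 34.4, 6.4]]
[ 0.4299 -0.3227  0.032 ] [ 0.43   -0.3243  0.032 ]
[[ 0.56   -0.3377  0.03  ]
 [ 0.5042 -0.3379  0.03  ]
 [ 0.517  -0.4737  0.03  ]
 [ 0.576  -0.4775  0.03  ]]
```

Turn the grip 0.5 rad away from the multimeter's corner, then go down and grip.

```bash
python3 -m handwheel '[{"dx":-0.06,"dy":-0.12,"dz":0,"twist":0,"fingers":0.12},{"dx":0,"dy":0,"dz":0,"twist":-0.125,"fingers":0.12},{"dx":0,"dy":0,"dz":0,"twist":-0.125,"fingers":0.12},{"dx":0,"dy":0,"dz":0,"twist":-0.125,"fingers":0.12},{"dx":0,"dy":0,"dz":0,"twist":-0.125,"fingers":0.12},{"dx":0,"dy":0,"dz":1.5,"twist":0,"fingers":0.12},{"dx":0,"dy":0,"dz":1,"twist":0,"fingers":0.12},{"dx":0,"dy":0,"dz":0,"twist":0,"fingers":0.12}]'
python3 -m handwheel '[{"dx":0,"dy":0,"dz":1,"twist":0,"fingers":0.12},{"dx":0,"dy":0,"dz":0.7,"twist":0,"fingers":0.12},{"dx":0,"dy":0,"dz":0.3,"twist":0,"fingers":0.12},{"dx":0,"dy":0,"dz":0,"twist":0,"fingers":0.12},{"dx":0,"dy":0,"dz":0,"twist":0,"fingers":0.3},{"dx":0,"dy":0,"dz":0,"twist":0,"fingers":0.45},{"dx":0,"dy":0,"dz":0,"twist":0,"fingers":0.5},{"dx":0,"dy":0,"dz":0,"twist":0,"fingers":0.5},{"dx":0,"dy":0,"dz":0,"twist":0,"fingers":0.5},{"dx":0,"dy":0,"dz":0,"twist":0,"fingers":0.5}]'
```

```text
time_s: 27.05
ee_pos: [0.4285, -0.3223, 0.0202]
tcp_rot: [0.948, 0.318, -0.001, -0.001]
wrist_force: [0.3, 0.1, -0.4]
width: 0.883
time_s: 27.88
ee_pos: [0.4294, -0.3235, 0.0021]
tcp_rot: [0.948, 0.318, -0.0, 0.001]
wrist_force: [-2.7, 0.4, 6.3]
width: 0.576
```

```bash
python3 -m handwheel '[{"dx":0,"dy":0,"dz":-1,"twist":0,"fingers":0.5},{"dx":0,"dy":0,"dz":-2,"twist":0,"fingers":0.5},{"dx":0,"dy":0,"dz":-3.5,"twist":0,"fingers":0.5},{"dx":0,"dy":0,"dz":-3,"twist":0,"fingers":0.5},{"dx":0,"dy":0,"dz":0,"twist":0,"fingers":0.5},{"dx":0,"dy":0,"dz":0,"twist":0.125,"fingers":0.5},{"dx":0,"dy":0,"dz":0,"twist":0.125,"fingers":0.5},{"dx":0,"dy":0,"dz":0,"twist":0.125,"fingers":0.5},{"dx":0,"dy":0,"dz":0,"twist":0.125,"fingers":0.5}]'
python3 -m handwheel '[{"dx":0.568,"dy":-3.924,"dz":0,"twist":0,"fingers":0.5},{"dx":0.568,"dy":-3.924,"dz":0,"twist":0,"fingers":0.5},{"dx":0.568,"dy":-3.924,"dz":0,"twist":0,"fingers":0.5},{"dx":0.568,"dy":-3.924,"dz":0,"twist":0,"fingers":0.5},{"dx":0.568,"dy":-3.924,"dz":0,"twist":0,"fingers":0.5},{"dx":0.568,"dy":-3.924,"dz":0,"twist":0,"fingers":0.5},{"dx":0.568,"dy":-3.924,"dz":0,"twist":0,"fingers":0.5},{"dx":0.568,"dy":-3.924,"dz":0,"twist":0,"fingers":0.5},{"dx":0.568,"dy":-3.924,"dz":0,"twist":0,"fingers":0.5},{"dx":0.568,"dy":-3.924,"dz":0,"twist":0,"fingers":0.5},{"dx":0.568,"dy":-3.924,"dz":0,"twist":0,"fingers":0.5},{"dx":0.568,"dy":-3.924,"dz":0,"twist":0,"fingers":0.5},{"dx":0,"dy":0,"dz":0,"twist":0,"fingers":0.5},{"dx":0,"dy":0,"dz":0,"twist":0,"fingers":0.5},{"dx":0,"dy":0,"dz":0,"twist":0,"fingers":0.5},{"dx":0,"dy":0,"dz":0,"twist":0,"fingers":0.5},{"dx":0,"dy":0,"dz":0,"twist":0,"fingers":0.5}]'
python3 snap.py x; python3 run.py spoolN:x spoolN:b
python3 - <<'E'
from h import *
T=np.load("pics/x.npy");I=cv2.imread("pics/x.png")
# spool top flange at assumed height; dark mask circle in metric photo
z=T[2,3]-.0021+.032;c0=T[:2,3]
m=rect("wrist",I,z,T,c0,.045,.00025);cv2.imwrite("pics/xo.png",m)
c=cv2.HoughCircles(cv2.GaussianBlur(cv2.cvtColor(m,cv2.COLOR_BGR2GRAY),(7,7),2),cv2.HOUGH_GRADIENT,1,20,param1=60,param2=15,minRadius=98,maxRadius=116)
print(None if c is None else [(c0[0]+.045-v*.00025,c0[1]+.045-u*.00025,r*.5) for u,v,r in c[0][:4]])
c=cv2.HoughCircles(cv2.GaussianBlur(cv2.cvtColor(m,cv2.COLOR_BGR2GRAY),(5,5),1),cv2.HOUGH_GRADIENT,1,40,param1=60,param2=10,minRadius=20,maxRadius=40)
print("hole",None if c is None else [(c0[0]+.045-v*.00025,c0[1]+.045-u*.00025,r*.5) for u,v,r in c[0][:4]])
E
```

```text
time_s: 28.63
ee_pos: [0.4293, -0.3225, 0.0958]
tcp_rot: [0.998, 0.07, -0.0, -0.001]
wrist_force: [0.6, 0.1, -2.5]
width: 0.58
time_s: 30.05
ee_pos: [0.4277, 0.1514, 0.0961]
tcp_rot: [0.997, 0.072, -0.0, 0.0]
wrist_force: [0.2, -0.0, -3.2]
width: 0.58
x [0.4277 0.1514 0.0961] head 0.14464123904333318 tz [-0.0007 -0.0003 -1.    ] 30.1
spoolN x rect [0.4267 0.1595] size [np.float64(72.4932632446289), np.float64(86.50153350830078)] yaw -1.418 circ [0.4265 0.1606] 108.11334228515625
spoolN b rect [0.428  0.1522] size [np.float64(87.19776916503906), np.float64(87.33456420898438)] yaw -1.423 circ [0.4279 0.1521] 119.55332946777345
[(np.float64(0.42985390180460686), np.float64(0.15098685403906636), np.float32(56.6))]
hole [(np.float64(0.45035390423349614), np.float64(0.18248685361438327), np.float32(16.35)), (np.float64(0.436103903294723), np.float64(0.17473685374104314), np.float32(16.35)), (np.float64(0.4008538989137816), np.float64(0.17573685390495591), np.float32(12.85)), (np.float64(0.42335390353314156), np.float64(0.1764868535622292), np.float32(18.55))]
```

```bash
python3 -m handwheel '[{"dx":0,"dy":0,"dz":2,"twist":0,"fingers":0.5},{"dx":0,"dy":0,"dz":2,"twist":0,"fingers":0.5},{"dx":0,"dy":0,"dz":0.7,"twist":0,"fingers":0.5},{"dx":0,"dy":0,"dz":0,"twist":0,"fingers":0.5},{"dx":0,"dy":0,"dz":0,"twist":0,"fingers":0.5},{"dx":0,"dy":0,"dz":0,"twist":0,"fingers":0.5}]'
python3 snap.py y
python3 - <<'E'
from h import *
T=np.load("pics/y.npy");I=cv2.imread("pics/y.png")
z=T[2,3]-.0021+.032;c0=T[:2,3];R_=.00025
m=rect("wrist",I,z,T,c0,.045,R_);g=cv2.cvtColor(m,cv2.COLOR_BGR2GRAY)
for a in (160,180,200): print("col y%+.0fmm"%((180-a)*.25),g[::8,a].tolist())
print("row centre (y from + to -)",g[180,::8].tolist())
E
```

```text
time_s: 30.6
ee_pos: [0.4288, 0.1526, 0.0502]
tcp_rot: [0.997, 0.073, 0.001, -0.0]
wrist_force: [-0.4, -0.2, -2.3]
width: 0.578
y [0.4288 0.1526 0.0502] head 0.14617339498281842 tz [ 0.0014  0.0005 -1.    ] 30.65
col y+5mm [27, 31, 24, 23, 20, 21, 78, 127, 32, 14, 30, 29, 25, 27, 28, 26, 26, 25, 25, 10, 8, 9, 15, 9, 10, 31, 27, 26, 27, 25, 30, 25, 22, 25, 24, 17, 75, 93, 84, 25, 27, 48, 81, 84, 84]
col y+0mm [25, 23, 19, 21, 18, 20, 17, 28, 21, 20, 31, 28, 30, 40, 27, 25, 26, 26, 8, 10, 6, 7, 9, 10, 8, 5, 23, 22, 23, 22, 23, 22, 22, 23, 23, 12, 29, 108, 97, 61, 20, 22, 80, 84, 83]
col y-5mm [20, 22, 20, 22, 19, 21, 17, 34, 15, 28, 31, 28, 28, 28, 28, 26, 27, 26, 31, 11, 6, 8, 7, 8, 8, 23, 24, 33, 24, 23, 24, 22, 23, 23, 20, 18, 58, 117, 27, 24, 27, 25, 26, 45, 81]
row centre (y from + to -) [207, 47, 25, 22, 51, 136, 127, 118, 117, 35, 54, 49, 48, 48, 31, 29, 30, 30, 33, 18, 12, 8, 8, 12, 7, 9, 10, 25, 27, 22, 25, 25, 25, 22, 25, 21, 41, 52, 51, 52, 50, 37, 18, 18, 17]
```

Spool measured concentric within ~1 mm and level. Lower onto the pad.

```bash
python3 -m handwheel '[{"dx":-0.12,"dy":0,"dz":0.6,"twist":0,"fingers":0.5},{"dx":0,"dy":0,"dz":1,"twist":0,"fingers":0.5},{"dx":0,"dy":0,"dz":0.8,"twist":0,"fingers":0.5},{"dx":0,"dy":0,"dz":0.5,"twist":0,"fingers":0.5},{"dx":0,"dy":0,"dz":0.3,"twist":0,"fingers":0.5},{"dx":0,"dy":0,"dz":0.1,"twist":0,"fingers":0.5},{"dx":0,"dy":0,"dz":0,"twist":0,"fingers":0.5},{"dx":0,"dy":0,"dz":0,"twist":0,"fingers":0.5}]'
python3 -m handwheel '[{"dx":0,"dy":0,"dz":0.08,"twist":0,"fingers":0.5},{"dx":0,"dy":0,"dz":0,"twist":0,"fingers":0.5}]'
python3 -m handwheel '[{"dx":0,"dy":0,"dz":0.07,"twist":0,"fingers":0.5},{"dx":0,"dy":0,"dz":0,"twist":0,"fingers":0.5}]'
```

```text
time_s: 31.32
ee_pos: [0.4271, 0.1527, 0.0165]
tcp_rot: [0.997, 0.073, 0.0, -0.0]
wrist_force: [-0.6, -0.4, -2.3]
width: 0.58
time_s: 31.48
ee_pos: [0.4273, 0.1528, 0.0161]
tcp_rot: [0.997, 0.073, 0.001, -0.0]
wrist_force: [-0.7, 0.9, 0.9]
width: 0.582
time_s: 31.65
ee_pos: [0.4273, 0.1528, 0.016]
tcp_rot: [0.997, 0.073, 0.001, -0.0]
wrist_force: [-2.9, -0.2, 8.9]
width: 0.58
```

```bash
python3 -m handwheel '[{"dx":0,"dy":0,"dz":-0.08,"twist":0,"fingers":0.42},{"dx":0,"dy":0,"dz":0,"twist":0,"fingers":0.35},{"dx":0,"dy":0,"dz":0,"twist":0,"fingers":0.28},{"dx":0,"dy":0,"dz":0,"twist":0,"fingers":0.25},{"dx":0,"dy":0,"dz":0,"twist":0,"fingers":0.25},{"dx":0,"dy":0,"dz":-1,"twist":0,"fingers":0.25},{"dx":0,"dy":0,"dz":-2,"twist":0,"fingers":0.25},{"dx":0,"dy":0,"dz":-4,"twist":0,"fingers":0.25},{"dx":0,"dy":0,"dz":-4,"twist":0,"fingers":0.25},{"dx":0,"dy":0,"dz":-4,"twist":0,"fingers":0.25},{"dx":0,"dy":4,"dz":-1,"twist":0,"fingers":0.25},{"dx":0,"dy":2,"dz":0,"twist":0,"fingers":0.25},{"dx":0,"dy":0,"dz":0,"twist":0,"fingers":0.25},{"dx":0,"dy":0,"dz":0,"twist":0,"fingers":0.25},{"dx":0,"dy":0,"dz":0,"twist":0,"fingers":0.25}]'
python3 snap.py z1
python3 -m handwheel '[{"dx":0,"dy":4,"dz":0,"twist":0,"fingers":0.25},{"dx":0,"dy":4,"dz":0,"twist":0,"fingers":0.25},{"dx":0,"dy":4,"dz":0,"twist":0,"fingers":0.25},{"dx":0,"dy":0,"dz":0,"twist":0,"fingers":0.25},{"dx":0,"dy":0,"dz":0,"twist":0,"fingers":0.25},{"dx":0,"dy":0,"dz":0,"twist":0,"fingers":0.25}]'
python3 snap.py z2
python3 - <<'E'
from h import *
A=cv2.imread("pics/z1.png");B=cv2.imread("pics/z2.png")
t=[rect("wrist",I,z,np.load(f"pics/{n}.npy"),p,.06,.0006) for n,I,z,p in [("z1",A,.022,(.5415,.1689)),("z2",B,.037,(.55,.034)),("u",cv2.imread("pics/u.png"),.026,(.4065,.308)),("z1",A,.046,(.428,.1523))]]
top=manip.camera("top")[:,:,::-1];cv2.imwrite("pics/topz.png",top)
c=cv2.resize(top[165:265,140:520],(800,211),interpolation=cv2.INTER_CUBIC)
for m in t: cv2.drawMarker(m,(100,100),(0,0,255),0,8)
cv2.imwrite("pics/final.png",np.vstack([np.hstack(t),c,np.hstack([cv2.resize(A[:250],(400,156)),cv2.resize(B[:250],(400,156))])]))
E
```

```text
time_s: 32.9
ee_pos: [0.4351, 0.0934, 0.1751]
tcp_rot: [0.997, 0.073, -0.001, -0.0]
wrist_force: [0.5, -0.5, -0.1]
width: 0.746
z1 [0.4351 0.0934 0.1751] head 0.14665255685033263 tz [-0.0011  0.0003 -1.    ] 32.95
time_s: 33.45
ee_pos: [0.4527, -0.0248, 0.175]
tcp_rot: [0.997, 0.073, -0.001, -0.0]
wrist_force: [-0.6, 0.1, -0.2]
width: 0.749
z2 [ 0.4527 -0.0248  0.175 ] head 0.14713040339215072 tz [-0.0016  0.0008 -1.    ] 33.5
```

View pics/final.png

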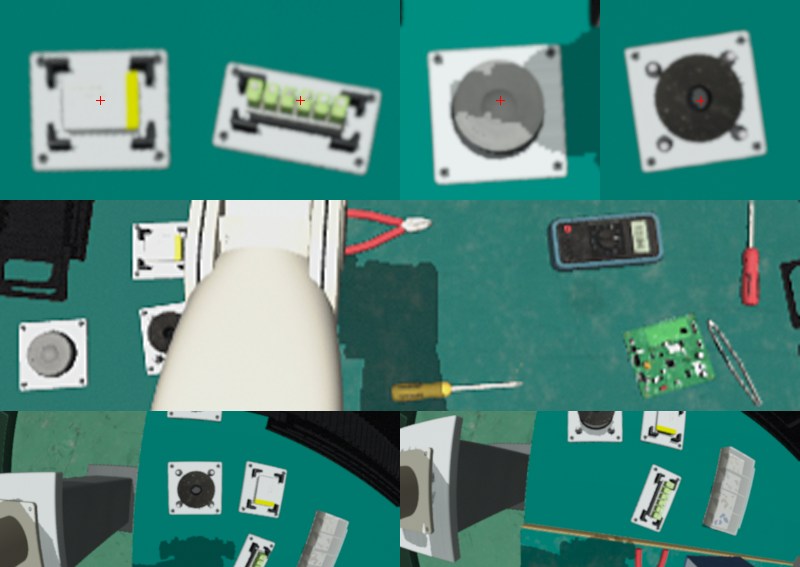

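All four show seated and centred in their holders. Compare board and meter with the first picture, then hand in.

Run:
```python
from h import *
a=cv2.imread("pics/top0.png",0);b=cv2.imread("pics/topz.png",0)
for n,(r0,r1,c0,c1) in dict(meter=(165,205,395,460),board=(215,262,430,485)).items():
    x=np.float32(a[r0:r1,c0:c1]);y=np.float32(b[r0:r1,c0:c1]);print(n,np.abs(x-y).mean(),cv2.phaseCorrelate(x,y))
s=manip.sense();print(s["wrist_force"],s["time_s"])
print(manip.close_job())
```

```text
meter 21.898462 ((-0.02827833075085806, 0.01930048995148681), 0.9934814009401534)
board 26.915281 ((0.0530422359325442, -0.0007911132700400003), 0.9814393868876828)
[-0.6462  0.0724 -0.7612] 33.55
the job is handed in; nothing more can be done
None
```

I put the battery, terminal strip, loudspeaker and spool into their holders in the order asked. I handed the job in at about 33.6 s with the gripper clear. No verdict was reported.

**Setting down:** each part was lowered until the wrist felt light contact of 9 N or less before I let go. The strip was judged seated by its height as well, since its last force reading before release was only 1.6 N.

**Last camera checks:**
- **Battery:** it lies flat on its pad between the corner blocks. This was judged by eye, because my automatic outline fit failed against the white plate.
- **Strip:** it stands upright and parallel with its holder, about 1 mm off centre in x and 3 mm in y, with 5 mm clearance each way.
- **Loudspeaker:** its rim is at seat height and about 1 to 2 mm off centre.
- **Spool:** it is centred between the pins.
- **Board and multimeter:** the overhead picture shows shifts of at most 0.05 pixel, so neither moved. The brightness of that picture changed because of the arm's shadow.

**One disagreement:** the loudspeaker touched its seat about 2 mm lower than I had predicted from the grip height. The camera measurement of its rim afterwards agreed with it being fully seated.

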